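# Load the toy wagon from the cup on the turntable

### The job

On the toy-shop train table, lift the red cup of balls off the little turntable (it spins freely) and pour all six balls from the cup into the blue wagon. Then gently stand the empty cup upright back on the turntable, wholly on the spinning disc, letting go only once it stands. Leave the wagon and the other toys where they are; the green engine must stay standing on the disc, which may turn.

Things in the scene. Friction and masses are not known exactly. Their poses are not given: they have to be found in the camera images.
- turntable: Fixed base of the wooden toy turntable: round plate, 240 mm across, 16 mm high, fixed on the table. Origin: centre of its underside; z up.
- deck: Spinning disc of the turntable: 210 mm across, 18 mm thick, turns endlessly, with very little friction, about the vertical axis through its centre. Origin: centre of its underside; its flat top is 18 mm above that, 36 mm above the table. z up. At the start the cup stands about 55 mm from the centre, the green engine about 60 mm from it beyond the centre.
- cup: Red open round plastic cup, no handle, about 110 g, 105 mm high, tapered: outside diameter 58 mm at the foot, 66 mm at 55 mm up, 74 mm at the rim; wall 3 mm, bottom 5 mm. Origin: centre of its underside; z along its axis to the mouth. Stands upright, the six balls loose in it; they roll out once it is tipped well past level (over 105 degrees); a few may hang back.
- cup_mid (a point): Point on the cup's axis, inside, 50 mm above its underside.
- wagon: Blue open toy wagon on four black wheels with a light wooden bar below, 0.75 kg, stands loose on the table. Box 152 mm (along its x) by 116 mm (along its y) outside, walls 6 mm; inner floor 30 mm and rim 90 mm above the table. Origin: centre of its underside, at table height; x along its length (couplings reach 97 mm from the centre at each end), z up.
- ball1: Smooth lacquered ball, slippery (friction about 0.3), 24 mm diameter, yellow, about 11 g, one of six cargo balls in the cup at the start. Origin: its centre.
- ball2: Smooth lacquered ball, slippery (friction about 0.3), 24 mm diameter, blue, about 11 g, one of six cargo balls in the cup at the start. Origin: its centre.
- ball3: Smooth lacquered ball, slippery (friction about 0.3), 24 mm diameter, yellow, about 11 g, one of six cargo balls in the cup at the start. Origin: its centre.
- ball4: Smooth lacquered ball, slippery (friction about 0.3), 24 mm diameter, blue, about 11 g, one of six cargo balls in the cup at the start. Origin: its centre.
- ball5: Smooth lacquered ball, slippery (friction about 0.3), 24 mm diameter, yellow, about 11 g, one of six cargo balls in the cup at the start. Origin: its centre.
- ball6: Smooth lacquered ball, slippery (friction about 0.3), 24 mm diameter, blue, about 11 g, one of six cargo balls in the cup at the start. Origin: its centre.
- loco: Small green and red wooden toy engine, bystander standing loose on the disc: 88 mm long (its x), 38 mm wide, 61 mm high. Origin: centre of its underside; z up.
- tanker: Yellow wooden tank wagon, loose bystander on the table between the turntable and the wagon: 110 mm long (its x), 46 mm wide, 76 mm high. Origin: centre of its underside; z up.
- tree: Green toy tree, loose bystander on the table between the turntable and the wagon: 52 mm wide, 88 mm high. Origin: centre of its underside; z up.
- house: White toy house with a red roof, loose bystander at the back of the table: 60 by 78 mm, about 85 mm high. Origin: centre of its underside; z up.
Not all that is in view belongs to the job. What is shaped like the wagon but purple is not meant.

How it is judged:
By the outcome, as a careful person would: the job done as asked, in the order asked, and still so for the second after the job is handed in, with the robot touching nothing.
It also fails if it takes over 61 s, if anything falls off the work surface, if the arm or the gripper's body presses on something with over 40 N, if the wrist force passes 120 N, or if a joint passes its speed limit or range.

### The arm

A 7-joint arm with a two-finger parallel gripper is mounted at the origin on the work surface. World frame = base frame: x ahead of the robot, y to its left, z up, the work surface at z = 0. Lengths are in m, angles in rad, forces in N, time in s.
With the tool pointing down it reaches from about 0.4 to 0.85 m from the base axis. Payload 10.4 kg.
Tool frame: the origin (TCP) lies at the very end of the fingers, on their centre line; the grasp point (between the pads) lies 19 mm behind it (manip.tcp_to_grasp is the distance from the TCP to the grasp point, in m); x points along the fingers, y is the direction in which the jaws open and shut, and the axes are right-handed (so a half turn about x gives the same grasp; the last joint's range is limited). The gripper opens to 85 mm and grips with 20 to 120 N. Pads are 22 mm wide; open, the fingers measure 114 mm over their backs; the gripper's body (76 mm by 85 mm) begins 54 mm behind the grasp point. The pads swing forward as they close: fully open they stand 13 mm farther back than shut.
Start: joints at [-1.165, 0.332, -0.065, 1.46, 0.022, 1.35, -0.088], TCP at [0.26, 0.568, 0.203] pointing down, gripper open.
Joint ranges: [-2.6, 2.6], [-0.5, 2.12], [-1.47, 1.34], [0.16, 2.42], [-1.27, 4.41], [0.06, 2.06], [-2.6, 2.6]. Speed limits (rad/s): [2.22, 2.22, 2.79, 2.79, 3.14, 3.14, 3.14].

### API

Orientations are given as a unit quaternion [x, y, z, w].
In Python, from workcell import manip, cams, hand_in gives the robot as it stands.
- The arm moves only by the shell command python3 -m handwheel 'ROWS' [FORCE]. ROWS is text: rows parted by semicolons, each of 7 numbers parted by spaces: the shift along the tool's x, y, z in mm, then the turn, a rotation vector about the tool's x, y, z in rad, then the finger opening in mm, from 0 to 85.4. A call has 1 to 8 rows; each row shifts and turns the commanded pose from where the row before left it, along the tool's axes as they then stand; what a row does not reach is not made up. A row lasts 1/10 s, in which the tool goes at most 50 mm and 8.59 degrees, less where a joint would pass 70% of its speed; a pose out of reach is approached as far as the arm can. A call with a gripper value outside its range is refused whole. The fingers move at their own pace and stop on an object; FORCE is the grip in N (left out, the last holds). Time passes only in rows, so rows that do not move let the fingers close. It gives the time, the measured TCP pose, the force and the opening at its end, in the units of the state.
- manip.get_obs(): the state, without advancing time (a new reading comes with each control period).
- cams.camera(name): name is "scene" or "side" or "wrist"; returns a dict with "color" (420x560x3 uint8, blue, green, red), "depth" (420x560 float32, m along the optical axis (not along the pixel's ray), 0 where there is no reading), "camera_matrix" (3x3 intrinsics, pixels), "origin" and "attitude" of the camera in the world; the wrist camera has in their place "T_tool_cam" (4x4, takes a point from camera to tool coordinates, whose origin is the TCP and whose axes are the tool frame's). Camera axes: x right, y down, z forward; pixel columns grow to the right and rows downward; lengths in m; the calibration is good to about 2 mm. A picture is of the moment at which its call begins: read the wrist's pose just before it.
- hand_in(): hands the job in, once; it reports no verdict.
Trained networks look in the newest picture that a camera, given by its name, has taken for a name from the list of things; names that differ only in an ending like _2 or _b are one class to them, and where a whole thing is asked for, a point or a joint stands for the part that bears it (a point fixed in the world has none). Each returns a list of dicts, best first, with "conf" (0 to 1); they miss things now and then, are a little off and sometimes report something else, mostly with a low value. They report only what shows in the picture. A call takes as long as a camera call. They do not tell look-alikes from the thing itself.
- cams.recognise(camera, thing): "box" ([left, top, width, height] in pixels, round what is visible of it).
- cams.outline_of(camera, thing): "region" (420x560 bool, what is visible of it) and "box" ([left, top, width, height] in pixels, round what is visible of it).
The state is a dict: "clock": time; "joint_pos": joint angles; "joint_velocities": joint speeds; "tau": joint torques, N m; "position": TCP position; "ee_rot": TCP orientation; "ft_force": force on the tool from outside, world axes, zero at the start; "torque": the same for the moment, N m; "grip_width": opening from 0.0 (shut) to 1.0 (fully open).
Only numpy, scipy, OpenCV 4.12 (cv2) and the standard library are available. Lean on these libraries where they do the work, as an engineer would, in place of code of your own. Each camera call takes 0.05 s, during which the arm holds its last target.

## Working session

There is one attempt and no reset: what is moved stays moved. The work goes in short steps, Python scripts to look and compute and a shell command to move; the robot and the scene stay as the last step left them, time stands still between calls to the robot, and variables do not carry over. Pictures are saved under pics/ and viewed, and the job is handed in when it is done.

```bash
ls; mkdir -p pics; cat > h.py <<'E'
import numpy as np, cv2
from scipy.spatial.transform import Rotation as R
from workcell import manip, cams
def camT(c, obs=None):
    T=np.eye(4)
    if 'T_tool_cam' in c:
        W=np.eye(4); W[:3,:3]=R.from_quat(obs['ee_rot']).as_matrix(); W[:3,3]=obs['position']
        return W@np.array(c['T_tool_cam'])
    a=np.array(c['attitude'])
    T[:3,:3]=R.from_quat(a).as_matrix() if a.size==4 else a.reshape(3,3)
    T[:3,3]=c['origin']; return T
def cloud(c,T):
    d=c['depth'];K=np.array(c['camera_matrix']);v,u=np.mgrid[:d.shape[0],:d.shape[1]]
    p=np.stack([(u-K[0,2])/K[0,0]*d,(v-K[1,2])/K[1,1]*d,d],-1)
    w=p@T[:3,:3].T+T[:3,3]; w[d==0]=np.nan; return w
E
python3 - <<'E'
from h import *
o=manip.get_obs();print(o)
for n in ['scene','side','wrist']:
    c=cams.camera(n);cv2.imwrite(f'pics/{n}0.png',c['color']);print(n,{k:np.round(v,3).tolist() for k,v in c.items() if k not in('color','depth')})
    np.savez(f'{n}0.npz',depth=c['depth'],color=c['color'],K=c['camera_matrix'],T=camT(c,o))
    w=cloud(c,camT(c,o))
    for t in ['turntable','deck','cup','wagon','loco','tanker','tree','house']:
        for r in cams.outline_of(n,t)[:2]:
            p=w[r['region']];p=p[~np.isnan(p[:,0])]
            if len(p): print(n,t,round(r['conf'],2),r['box'],np.percentile(p,[2,50,98],axis=0).round(3).tolist())
E
```

```text
pics
{'clock': 0.0, 'joint_pos': array([-1.16457689,  0.33288302, -0.06467211,  1.46091125,  0.02158163,
        1.34993167, -0.08847997]), 'joint_velocities': array([-0.00028304,  0.00049186, -0.00060938, -0.00177578,  0.00104496,
        0.00070844, -0.00043373]), 'tau': array([ 6.59323123e-04, -6.25442576e+01,  4.97101061e-02, -3.91612995e+01,
        1.63618522e-02,  9.98524687e-03,  1.15078123e-05]), 'position': array([0.25971733, 0.56802651, 0.20212329]), 'ee_rot': array([ 0.14994711,  0.69100422, -0.15094912,  0.69082805]), 'ft_force': array([ 0.02567925, -0.52022771, -0.84875576]), 'torque': array([-0.06095181, -0.01656533,  0.04027385]), 'grip_width': 1.0046670471502}
scene {'camera_matrix': [[494.79, 0.0, 274.318], [0.0, 494.79, 213.581], [0.0, 0.0, 1.0]], 'origin': [1.088, 0.314, 0.797], 'attitude': [0.484, 0.794, -0.312, -0.193]}
scene turntable 0.62 [311.2, 216.0, 120.2, 102.1] [[0.391, 0.103, 0.003], [0.512, 0.242, 0.034], [0.579, 0.321, 0.038]]
scene deck 0.77 [317.2, 219.8, 109.9, 84.9] [[0.38, 0.114, 0.02], [0.497, 0.243, 0.035], [0.565, 0.309, 0.038]]
scene cup 0.9 
[... 1827 characters left out ...]
.078], [0.449, 0.254, 0.1]]
side tanker 0.72 [207.0, 235.9, 44.5, 54.3] [[0.339, -0.063, 0.013], [0.358, -0.025, 0.063], [0.388, 0.036, 0.077]]
side tree 0.62 [278.8, 191.6, 20.2, 32.1] [[0.554, -0.04, 0.005], [0.567, -0.025, 0.043], [0.589, 0.0, 0.086]]
side house 0.66 [288.6, 138.7, 31.5, 33.8] [[0.712, 0.028, 0.006], [0.733, 0.061, 0.06], [0.771, 0.098, 0.082]]
wrist {'camera_matrix': [[331.382, 0.0, 286.109], [0.0, 331.382, 214.955], [0.0, 0.0, 1.0]], 'T_tool_cam': [[-0.0, -0.287, 0.958, -0.171], [1.0, 0.001, 0.001, 0.001], [-0.001, 0.958, 0.287, -0.071], [0.0, 0.0, 0.0, 1.0]]}
wrist loco 0.96 [76.7, 402.0, 35.5, 16.3] [[0.386, 0.246, 0.048], [0.405, 0.255, 0.065], [0.434, 0.263, 0.083]]
```

View pics/scene0.png

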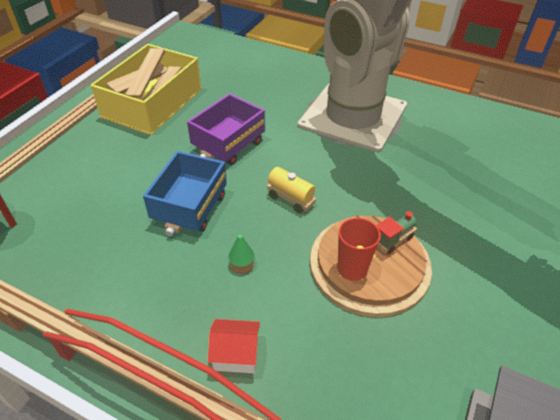

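View pics/side0.png

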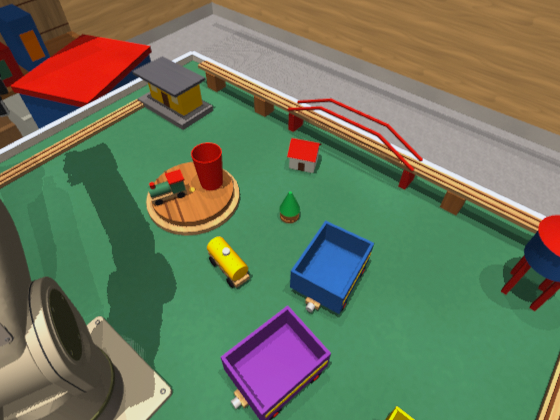

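View pics/wrist0.png

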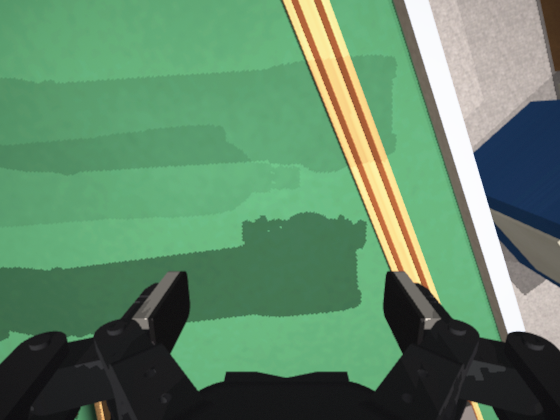

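The scene picture shows the red cup at about (357,250) on the turntable with the engine at (397,232). The blue wagon is at (187,190), and the purple look-alike at (227,127) is to be ignored. Next I'll measure.

```bash
cat > meas.py <<'E'
from h import *
import sys
from scipy.optimize import least_squares
def circ(p):
    f=lambda a: np.hypot(p[:,0]-a[0],p[:,1]-a[1])-a[2]
    r=least_squares(f,[*p.mean(0)[:2],.05],loss='soft_l1',f_scale=.002); return r.x
out={}
for n in ['scene','side']:
    d=np.load(n+'0.npz'); c=dict(depth=d['depth'],camera_matrix=d['K']); w=cloud(c,d['T']); col=d['color'].astype(int); 
    hsv=cv2.cvtColor(d['color'],cv2.COLOR_BGR2HSV)
    H,S,V=[hsv[...,i].astype(int) for i in range(3)]
    x,y,z=w[...,0],w[...,1],w[...,2]
    red=((H<8)|(H>172))&(S>150)&(x>.46)&(x<.58)&(y>.13)&(y<.24)
    p=w[red]; p=p[~np.isnan(p[:,0])]
    top=p[p[:,2]>np.percentile(p[:,2],98)-.006]
    print(n,'cup n',len(p),'ztop',np.percentile(p[:,2],[90,98,100]).round(4),'rim circle',circ(top).round(4),len(top))
    ou=p[(p[:,2]<.1)]
    # deck edge
    disk=(z>.033)&(z<.042)&(abs(x-.46)<.15)&(abs(y-.21)<.15)&~red
    q=w[disk]; 
    hull=cv2.convexHull((q[:,:2]*1e4).astype(np.int32)).reshape(-1,2)/1e4
    print('deck z',np.nanmedian(q[:,2]).round(4),'minEnc',np.round(cv2.minEnclosingCircle((q[:,:2]).astype(np.float32)),4) if 0 else (circ(hull).round(4)))
    blue=(H>100)&(H<125)&(S>120)&(x>.35)&(x<.65)&(y>-.33)&(y<-.08)&(z>.01)
    p=w[blue]; rim=p[p[:,2]>.084]
    print('wagon rim z',np.percentile(rim[:,2],[10,50,90]).round(4),cv2.minAreaRect((rim[:,:2]*1000).astype(np.float32)), 'all', cv2.minAreaRect((p[:,:2]*1000).astype(np.float32)))
    fl=p[(p[:,2]<.045)]; print('low z', np.percentile(fl[:,2],[10,50,90]).round(4))
    for t,(a,b) in dict(loco=((.43,.235),.07),tanker=((.37,-.01),.09),tree=((.58,-.015),.05),house=((.755,.075),.07)).items():
        m=(np.hypot(x-a[0],y-a[1])<b)&(z>(.05 if t=='loco' else .012))&~red&(z<.12)
        q=w[m]; 
        if len(q): print(t,len(q),np.round(cv2.minAreaRect((q[:,:2]*1000).astype(np.float32))[0]),cv2.minAreaRect((q[:,:2]*1000).astype(np.float32))[1:],q[:,2].max().round(3))
o=manip.get_obs(); print(R.from_quat(o['ee_rot']).as_matrix().round(3))
E
python3 meas.py; cp h.py h_.py
```

```text
scene cup n 2018 ztop [0.1374 0.1407 0.1426] rim circle [0.5127 0.1897 0.035 ] 274
deck z 0.0352 minEnc [0.4627 0.2114 0.1049]
wagon rim z [0.0854 0.0882 0.0901] ((492.5575866699219, -197.9932403564453), (156.12913513183594, 118.16826629638672), 8.627777099609375) all ((492.7702331542969, -197.9029998779297), (157.19776916503906, 118.28376770019531), 8.292437553405762)
low z [0.0274 0.0299 0.0412]
loco 949 [429. 229.] ((39.20440673828125, 131.19461059570312), 64.96154022216797) 0.099
tanker 1297 [369. -11.] ((112.87407684326172, 46.535396575927734), 79.87309265136719) 0.079
tree 544 [585. -11.] ((32.63664627075195, 49.935340881347656), 36.86445236206055) 0.09
house 2296 [754.  72.] ((83.4458999633789, 78.23782348632812), 23.245023727416992) 0.084
side cup n 1162 ztop [0.1385 0.1424 0.1452] rim circle [0.5118 0.1895 0.0349] 157
deck z 0.0372 minEnc [0.4623 0.2117 0.1046]
wagon rim z [0.0862 0.0901 0.0919] ((492.3133544921875, -197.9964141845703), (153.9012451171875, 116.02394104003906), 7.966631889343262) all ((492.3236083984375, -198.02816772460938), (153.8975830078125, 116.03067016601562), 7.878549575805664)
low z [0.029 0.031 0.037]
loco 771 [411. 238.] ((39.97609329223633, 88.64469146728516), 64.46732330322266) 0.102
tanker 1169 [367. -10.] ((111.28304290771484, 46.02659606933594), 78.49596405029297) 0.08
tree 345 [569. -22.] ((32.669681549072266, 48.809059143066406), 29.464616775512695) 0.09
house 791 [751.  71.] ((76.28240203857422, 78.72146606445312), 23.02518081665039) 0.085
[[ 0.     0.416  0.909]
 [ 0.     0.909 -0.416]
 [-1.     0.    -0.   ]]
```

Measurements agree in both views:

| Thing | Position / size |
|---|---|
| Cup | (0.512, 0.190), rim z 0.141 (expected 0.141) |
| Deck centre | (0.4625, 0.2115), top 0.036 |
| Wagon | (0.4925, -0.198), yaw about 8°, rim 0.09 |
| Loco | (0.411, 0.238), axis about -25° |

I'll lift the arm and start learning its kinematics.

```bash
python3 -m handwheel '-50 0 0 0 0 0 85; -50 0 0 0 0 0 85; -20 -27 34 0 0 0 85; 0 -27 34 0 0 0 85; 0 -27 34 0 0 0 85; 0 -27 34 0 0 0 85; 0 -27 34 0 0 0 85; 0 -27 34 0 0 0 85' 40
cat > log.py <<'E'
from h import *
import json
o=manip.get_obs(); json.dump([*map(float,o['joint_pos']),*map(float,o['position']),*map(float,o['ee_rot'])],open('fk.jsonl','a')); open('fk.jsonl','a').write('\n')
print(o['clock'],'q',np.round(o['joint_pos'],3),'p',np.round(o['position'],4)); print(R.from_quat(o['ee_rot']).as_matrix().round(3),'F',np.round(o['ft_force'],1),round(float(o['grip_width']),3))
E
python3 log.py
```

```text
clock: 2.15
position: [0.3786, 0.3346, 0.3231]
ee_rot: [0.151, 0.691, -0.15, 0.691]
ft_force: [0.9, -0.2, 0.7]
grip_width: 0.995
2.15 q [-0.903  0.025  0.091  1.571 -0.003  1.545  0.33 ] p [0.3786 0.3346 0.3231]
[[ 0.     0.416  0.909]
 [ 0.001  0.909 -0.416]
 [-1.     0.001  0.   ]] F [ 0.9 -0.2  0.7] 0.995
```

```bash
python3 -m handwheel '0 -15 15 0.1 0.1 0 85; 0 -15 15 0.1 0.1 0 85; 0 -15 15 0.1 0.1 0 85;0 -15 15 0.1 0.1 0 85'; python3 log.py;  python3 -m handwheel '0 0 0 0 0 0.14 85; 0 0 0 0 0 0.14 85'; python3 log.py
```

```text
clock: 2.55
position: [0.3951, 0.2536, 0.3157]
ee_rot: [0.313, 0.77, -0.251, 0.496]
ft_force: [0.6, 0.0, -1.1]
grip_width: 0.994
2.55 q [-0.672  0.1    0.296  1.571 -0.369  1.688  0.355] p [0.3951 0.2536 0.3157]
[[-0.313  0.731  0.607]
 [ 0.232  0.678 -0.697]
 [-0.921 -0.077 -0.382]] F [ 0.6  0.  -1.1] 0.994
clock: 2.75
position: [0.3962, 0.2533, 0.3136]
ee_rot: [0.417, 0.718, -0.18, 0.527]
ft_force: [-0.9, 0.1, 1.2]
grip_width: 0.994
2.75 q [-0.657 -0.126  0.296  1.797 -0.398  1.418  0.365] p [0.3962 0.2533 0.3136]
[[-0.096  0.789  0.607]
 [ 0.409  0.587 -0.699]
 [-0.907  0.181 -0.379]] F [-0.9  0.1  1.2] 0.994
```

```bash
cat > kin.py <<'E'
import numpy as np, json, itertools
from scipy.spatial.transform import Rotation as R
from scipy.optimize import least_squares
def Rz(a): return R.from_euler('z',a).as_matrix()
def Ry(a): return R.from_euler('y',a).as_matrix()
TOOL0=np.array([[0,0,1.],[0,1,0],[-1,0,0]]).T
def fk(q,P,s):
    d1,L1,a1,a2,L2,Lt,aw,y3=P[:8]
    M=Rz(s[0]*q[0]); p=np.array([0,0,d1])
    M=M@Ry(q[1])@Rz(s[1]*q[2]); p=p+M@[a1,0,L1]
    M=M@Ry(q[3]); p=p+M@[a2,0,L2]
    M=M@Rz(s[2]*q[4])@Ry(q[5])@Rz(s[3]*q[6]); p=p+M@[aw if 0 else 0,0,Lt]
    return p,M
E
cat > fit.py <<'E'
from kin import *
D=[[-1.16457689,0.33288302,-0.06467211,1.46091125,0.02158163,1.34993167,-0.08847997,0.25971733,0.56802651,0.20212329,0.14994711,0.69100422,-0.15094912,0.69082805]]+[json.loads(l) for l in open('fk.jsonl') if l.strip()]
best=[]
for s in itertools.product([1,-1],repeat=4):
    def f(v):
        P=v[:8]; T=R.from_rotvec(v[8:11]).as_matrix(); r=[]
        for d in D:
            p,M=fk(d[:7],P,s); r+=list((p-d[7:10])*10)
            r+=list((M@T-R.from_quat(d[10:]).as_matrix()).ravel())
        r+=list(1e-3*(P-np.array([.35,.4,0,0,.4,.35,0,0])))
        return np.array(r)
    for r0 in R.random(8,random_state=0).as_rotvec():
        r=least_squares(f,np.r_[.35,.4,0,0,.4,.35,0,0,r0]); best.append((r.cost,s,r.x))
best.sort(key=lambda b:b[0])
for b in best[:1]+[x for x in best if x[1]!=best[0][1]][:1]: print(b[0],b[1],b[2].round(4)); print(R.from_rotvec(b[2][8:]).as_matrix().round(3))
np.savez('kin.npz',P=best[0][2],s=best[0][1])
for d in D:
    p,M=fk(d[:7],best[0][2],best[0][1]); print((p-d[7:10])*1000)
E
python3 fit.py
```

```text
0.22394616099965312 (-1, -1, -1, -1) [ 0.0972  0.3869  0.0268 -0.1193  0.4544  0.2656  0.      0.     -2.4184
  2.4184 -2.4184]
[[ 0. -1. -0.]
 [-0.  0. -1.]
 [ 1.  0. -0.]]
0.7866843717062381 (-1, -1, -1, 1) [ 0.0972  0.3869  0.0268 -0.1193  0.4544  0.2656 -0.     -0.      0.8399
 -1.4025  0.8399]
[[ 0.    -0.882 -0.472]
 [ 0.     0.472 -0.882]
 [ 1.     0.     0.   ]]
[-42.35794601  13.38891446   2.60285675]
[-39.65696647  24.54700544   2.71353343]
[ 7.24803454 15.00478989 -5.80870843]
[-0.37530343 -2.07197134  0.49232078]
```

```bash
python3 - <<'E'
s=open('kin.py').read()
i=s.index('def fk'); s=s[:i]+'''def fk(q,P,s):
    # P: a0,d1,b1,L1,a1,b2,a2,L2,b3,a3,Lt
    a0,d1,b1,L1,a1,b2,a2,L2,b3,a3,Lt=P[:11]
    M=Rz(s[0]*q[0]); p=M@[a0,0,d1]
    M=M@Ry(q[1]); p=p+M@[0,b1,0]
    M=M@Rz(s[1]*q[2]); p=p+M@[a1,b2,L1]
    M=M@Ry(q[3]); p=p+M@[a2,0,0]
    M=M@Rz(s[2]*q[4]); p=p+M@[0,b3,L2]
    M=M@Ry(q[5]); p=p+M@[a3,0,0]
    M=M@Rz(s[3]*q[6]); p=p+M@[0,0,Lt]
    return p,M
'''
open('kin.py','w').write(s)
f=open('fit.py').read().replace('v[:8]','v[:11]').replace('v[8:11]','v[11:14]').replace("[.35,.4,0,0,.4,.35,0,0]","P0").replace("np.r_[.35,.4,0,0,.4,.35,0,0,r0]","np.r_[P0,r0]").replace("[8:]","[11:]").replace('best=[]','best=[];P0=np.array([0,.35,0,.4,0,0,0,.4,0,0,.35])').replace("[1,-1],repeat=4","[-1],repeat=4").replace("print((p-d[7:10])*1000)","print(((p-d[7:10])*1000).round(1),(np.linalg.norm(M@R.from_rotvec(best[0][2][11:]).as_matrix()-R.from_quat(d[10:]).as_matrix())).round(4))")
open('fit.py','w').write(f)
E
python3 fit.py
```

```text
1.0189558543519094e-08 (-1, -1, -1, -1) [ 0.0000e+00  2.5820e-01 -2.1800e-02  4.4860e-01  0.0000e+00 -2.3500e-02
 -0.0000e+00  4.9000e-01 -4.0000e-04  0.0000e+00  3.7150e-01  1.2092e+00
 -1.2092e+00  1.2092e+00]
[[ 0. -1. -0.]
 [-0.  0. -1.]
 [ 1.  0. -0.]]
[ 0. -0.  0.] 0.0
[-0.  0.  0.] 0.0
[-0. -0. -0.] 0.0
[0. 0. 0.] 0.0
```

```bash
cat > ik.py <<'E'
from kin import *
k=np.load('kin.npz');P=k['P'];S=k['s'];TT=R.from_rotvec(P[11:14]).as_matrix()
LO=np.array([-2.6,-.5,-1.47,.16,-1.27,.06,-2.6]);HI=np.array([2.6,2.12,1.34,2.42,4.41,2.06,2.6])
def FK(q):
    p,M=fk(q,P,S); return p,M@TT
def toolR(az,dip,roll=0,zdown=True):
    """az, dip deg; roll about tool x deg"""
    a,d=np.radians([az,dip]); x=np.array([np.cos(a)*np.cos(d),np.sin(a)*np.cos(d),-np.sin(d)])
    zz=np.array([0,0,-1.]) if zdown else np.array([0,0,1.]); z=zz-x*(zz@x); z/=np.linalg.norm(z); y=np.cross(z,x)
    return np.c_[x,y,z]@R.from_euler('x',roll,degrees=True).as_matrix()
def IK(p,Rm,seed=None,n=25,rng=np.random.default_rng(0)):
    out=[]
    seeds=[seed] if seed is not None else []
    seeds+= [rng.uniform(LO,HI) for _ in range(n)]
    for q0 in seeds:
        def f(q):
            pp,M=FK(q); 
            return np.r_[(pp-p)*5, R.from_matrix(Rm.T@M).as_rotvec(), 1e-3*(q-(seed if seed is not None else (LO+HI)/2))]
        r=least_squares(f,np.clip(q0,LO+1e-3,HI-1e-3),bounds=(LO,HI),max_nfev=60)
        pp,M=FK(r.x); e=np.linalg.norm(pp-p); ea=np.linalg.norm(R.from_matrix(Rm.T@M).as_rotvec())
        if e<.004 and ea<.03: out.append((np.min(np.minimum(r.x-LO,HI-r.x)),r.x))
    out.sort(key=lambda t:-t[0]); return out
def elbow(q):
    M=Rz(-q[0])@Ry(q[1]); return np.array([0,0,P[1]])+M@[0,P[2],0]+M@Rz(-q[2])@[0,P[5],P[3]]
def wristc(q):
    p,M=FK(q); return p-M[:,0]*P[10]
E
cat > t1.py <<'E'
from ik import *
g=np.array([.512,.1896,.092])
for zd in [True,False]:
  for dip in [15,25,35]:
    for az in range(-30,271,20):
        Rm=toolR(az,dip,0,zd); p=g+Rm[:,0]*.019
        o=IK(p,Rm,n=8)
        if o: print(zd,dip,az,'margin',round(o[0][0],2),o[0][1].round(2),'elb',elbow(o[0][1]).round(2),'wr',wristc(o[0][1]).round(2))
E
python3 t1.py
```

```text
True 15 -30 margin 0.21 [-1.09  0.56 -0.05  2.21  1.41  1.38  1.95] elb [0.15 0.19 0.64] wr [0.22 0.36 0.18]
True 15 -10 margin 0.0 [ 0.23  1.21 -1.29  2.42  2.48  2.06  2.43] elb [ 0.41 -0.13  0.39] wr [0.18 0.25 0.18]
True 15 50 margin 0.0 [ 1.22  0.86 -1.09  2.42  4.41  0.54  1.61] elb [ 0.09 -0.34  0.53] wr [ 0.3  -0.07  0.18]
True 15 70 margin 0.12 [ 1.07  0.81 -0.92  2.17 -1.15  0.77  1.  ] elb [ 0.13 -0.31  0.55] wr [ 0.4  -0.13  0.18]
True 15 90 margin 0.48 [ 0.88  0.88 -0.81  1.89 -0.79  1.08  0.76] elb [ 0.2  -0.3   0.53] wr [ 0.51 -0.15  0.18]
True 15 110 margin 0.68 [ 0.7   1.   -0.77  1.59 -0.55  1.38  0.64] elb [ 0.27 -0.28  0.49] wr [ 0.63 -0.13  0.18]
True 15 130 margin 0.4 [ 0.59  1.22 -0.95  1.3  -0.23  1.66  0.5 ] elb [ 0.34 -0.27  0.4 ] wr [ 0.73 -0.07  0.18]
True 15 150 margin 0.07 [ 0.35  1.3  -0.91  1.02 -0.12  1.99  0.56] elb [ 0.4  -0.18  0.36] wr [0.81 0.02 0.18]
True 15 250 margin 0.0 [-0.98  1.16  0.46  1.08  0.31  2.06  2.26] elb [0.26 0.31 0.45] wr [0.63 0.51 0.18]
True 15 270 margin 0.14 [-0.93  0.98  0.1   1.33  0.69  1.92  2.15] elb [0.26 0.27 0.51] w
[... 5166 characters left out ...]
0.66] wr [ 0.51 -0.1   0.29]
False 35 130 margin 0.38 [-0.13  0.75  0.16  1.47 -0.77  1.68 -2.19] elb [ 0.31 -0.    0.59] wr [ 0.7  -0.03  0.29]
False 35 150 margin 0.25 [-0.03  0.87 -0.15  1.24 -0.45  1.81 -2.19] elb [ 0.35 -0.04  0.54] wr [0.76 0.05 0.29]
False 35 170 margin 0.06 [ 0.17  1.11 -0.82  1.03  0.12  2.   -2.34] elb [ 0.4  -0.1   0.44] wr [0.8  0.14 0.29]
False 35 230 margin 0.08 [-0.94  1.08  0.7   1.1  -0.13  1.98 -0.96] elb [0.26 0.29 0.48] wr [0.7  0.41 0.29]
False 35 250 margin 0.26 [-1.02  0.94  0.54  1.26  0.15  1.8  -0.88] elb [0.22 0.28 0.53] wr [0.61 0.46 0.29]
False 35 270 margin 0.39 [-0.93  0.76  0.16  1.47  0.53  1.67 -0.93] elb [0.22 0.22 0.59] wr [0.51 0.48 0.29]
```

```bash
cat > t2.py <<'E'
from ik import *
g=np.array([.512,.1896,.096])
for az in [75,80,85,90]:
    Rm=toolR(az,16); o=IK(g+Rm[:,0]*.018,Rm,n=10)
    print('grasp',az,[(round(a,2),b.round(2)) for a,b in o[:2]])
W=np.array([.4925,-.198])
for dip in [0,8,16]:
  for az in [40,60,80,98,115]:
    for roll in [0,70,130]:
        Rm=toolR(az,dip,roll)
        # cup axis in tool coords at grasp dip16: up vector
        c=Rm@(toolR(0,16,0).T@[0,0,1]); u=toolR(az,0,0)
        m=np.array([*W,0]); 
        gz=.19 if roll>100 else .24
        h=np.array([np.sin(np.radians(az)),-np.cos(np.radians(az)),0])
        gg=np.array([*W,gz])-h*.06
        o=IK(gg+Rm[:,0]*.018,Rm,n=8)
        print('pour',dip,az,roll,'tilt',round(np.degrees(np.arccos(c[2]))), (round(o[0][0],2),o[0][1].round(2),wristc(o[0][1]).round(2)) if o else None)
E
python3 t2.py
```

```text
grasp 75 [(np.float64(0.25), array([ 1.28,  1.12, -1.22,  2.1 , -0.49,  0.63,  0.49])), (np.float64(0.18), array([ 0.97,  0.76, -0.83,  2.11, -1.09,  0.89,  0.93]))]
grasp 80 [(np.float64(0.35), array([ 1.18,  1.04, -1.12,  2.03, -0.58,  0.77,  0.57])), (np.float64(0.2), array([ 1.28,  1.23, -1.27,  2.03, -0.24,  0.7 ,  0.3 ]))]
grasp 85 [(np.float64(0.28), array([ 1.19,  1.15, -1.19,  1.96, -0.35,  0.83,  0.4 ])), (np.float64(0.26), array([ 0.78,  0.75, -0.65,  1.97, -1.01,  1.09,  0.88]))]
grasp 90 [(np.float64(0.43), array([ 0.83,  0.83, -0.75,  1.9 , -0.84,  1.1 ,  0.78])), (np.float64(0.2), array([ 1.18,  1.27, -1.27,  1.88, -0.14,  0.91,  0.26]))]
pour 0 40 0 tilt 16 (np.float64(0.0), array([ 1.64,  0.52, -0.67,  2.19, -1.27,  1.39,  0.98]), array([ 0.18, -0.38,  0.24]))
pour 0 40 70 tilt 71 (np.float64(0.09), array([ 1.81,  0.6 , -0.87,  2.18, -1.18,  1.29, -0.29]), array([ 0.18, -0.38,  0.24]))
pour 0 40 130 tilt 128 (np.float64(0.26), array([ 1.92,  0.84, -0.98,  2.16, -1.  ,  1.12, -1.34]), array([ 0.18, -0.38,  0.19]))
pour 0 60 0 tilt 16 (np.float64(0.44), array([ 1.8 ,  
[... 3421 characters left out ...]
at64(0.25), array([ 1.18,  0.63, -0.39,  1.61, -0.76,  1.81, -0.48]), array([ 0.37, -0.52,  0.34]))
pour 16 80 130 tilt 121 (np.float64(0.3), array([ 1.14,  0.69, -0.35,  1.62, -0.74,  1.76, -1.45]), array([ 0.37, -0.52,  0.29]))
pour 16 98 0 tilt 0 (np.float64(0.13), array([ 1.35,  0.97, -0.95,  1.33, -0.33,  1.93,  0.49]), array([ 0.48, -0.54,  0.34]))
pour 16 98 70 tilt 67 (np.float64(0.14), array([ 1.38,  0.99, -1.01,  1.33, -0.3 ,  1.92, -0.77]), array([ 0.48, -0.54,  0.34]))
pour 16 98 130 tilt 121 (np.float64(0.17), array([ 1.31,  0.99, -0.86,  1.34, -0.32,  1.89, -1.69]), array([ 0.48, -0.54,  0.29]))
pour 16 115 0 tilt 0 None
pour 16 115 70 tilt 67 None
pour 16 115 130 tilt 121 None
```

```bash
cat > plan.py <<'E'
from h import *
from ik import toolR
def rows(p,Rm,n):
    o=manip.get_obs(); p0=np.array(o['position']);R0=R.from_quat(o['ee_rot']); rv=(R0.inv()*R.from_matrix(Rm)).as_rotvec()
    print('total rot',rv.round(3),'dp world mm',((p-p0)*1000).round(1),'in tool now',(R0.inv().apply(p-p0)*1000).round(1))
    st=R.from_rotvec(rv/n)
    cur=R0
    for i in range(n):
        print((cur.inv().apply((p-p0)/n)*1000).round(1),(rv/n).round(4)); cur=cur*st
E
python3 - <<'E'
from plan import *
rows(np.array([.492,.074,.25]),toolR(80,16),8)
E
```

```text
total rot [0.686 0.769 0.505] dp world mm [  95.8 -179.3  -63.6] in tool now [-24.8 -41.2 207.5]
[-3.1 -5.2 25.9] [0.0857 0.0961 0.0632]
[-5.8 -2.6 25.8] [0.0857 0.0961 0.0632]
[-8.4  0.  25.3] [0.0857 0.0961 0.0632]
[-10.7   2.7  24.2] [0.0857 0.0961 0.0632]
[-12.7   5.5  22.8] [0.0857 0.0961 0.0632]
[-14.3   8.2  20.9] [0.0857 0.0961 0.0632]
[-15.6  10.9  18.6] [0.0857 0.0961 0.0632]
[-16.5  13.4  16. ] [0.0857 0.0961 0.0632]
```

```bash
python3 -m handwheel '-3 -5 26 0.086 0.096 0.063 85; -6 -3 26 0.086 0.096 0.063 85; -8 0 25 0.086 0.096 0.063 85; -11 3 24 0.086 0.096 0.063 85; -13 5 23 0.086 0.096 0.063 85; -14 8 21 0.086 0.096 0.063 85; -16 11 19 0.086 0.096 0.063 85; -16 13 16 0.086 0.096 0.063 85'; python3 log.py; python3 fit.py | tail -6
python3 - <<'E'
from plan import *
rows(np.array([.492,.074,.25]),toolR(80,16),1)
rows(np.array([.492,.074,.13]),toolR(80,16),1)
E
```

```text
clock: 3.55
position: [0.4883, 0.0786, 0.251]
ee_rot: [0.751, 0.642, -0.112, 0.102]
ft_force: [0.4, 0.8, -0.4]
grip_width: 0.993
3.55 q [-0.074  0.367  0.627  1.999 -1.255  1.755  0.862] p [0.4883 0.0786 0.251 ]
[[ 0.149  0.988 -0.038]
 [ 0.942 -0.154 -0.297]
 [-0.3    0.008 -0.954]] F [ 0.4  0.8 -0.4] 0.993
 [ 1.  0. -0.]]
[ 0. -0.  0.] 0.0
[-0.  0.  0.] 0.0
[-0. -0. -0.] 0.0
[0. 0. 0.] 0.0
[ 0. -0.  0.] 0.0
total rot [0.014 0.025 0.017] dp world mm [ 3.7 -4.6 -1. ] in tool now [-3.5  4.4  2.2]
[-3.5  4.4  2.2] [0.0136 0.0249 0.0168]
total rot [0.014 0.025 0.017] dp world mm [   3.7   -4.6 -121. ] in tool now [ 32.4   3.4 116.7]
[ 32.4   3.4 116.7] [0.0136 0.0249 0.0168]
```

```bash
python3 - <<'E'
from ik import *
from h import manip
q=np.array(manip.get_obs()['joint_pos'])
g=np.array([.512,.1896,.096])
for az in (80,90,100,110):
  for dip in (16,22):
    Rm=toolR(az,dip)
    s=q
    for back,dz in ((.14,.12),(.14,.06),(.14,0),(.07,0),(0,0)):
        p=g+Rm[:,0]*(.018-back)+[0,0,dz]
        o=IK(p,Rm,seed=s,n=0)
        if not o: print(az,dip,back,dz,'none');break
        s=o[0][1]
    else: print(az,dip,s.round(2))
E
```

```text
80 16 [ 0.53  0.62 -0.35  2.06 -1.27  1.18  1.03]
80 22 [ 0.41  0.53 -0.24  2.08 -1.27  1.16  0.96]
90 16 [ 0.17  0.66  0.03  1.93 -1.27  1.45  1.04]
90 22 [ 0.03  0.6   0.17  1.95 -1.27  1.42  0.99]
100 16 [-0.08  0.76  0.31  1.8  -1.27  1.68  1.06]
100 22 [-0.2   0.72  0.44  1.82 -1.27  1.65  1.04]
110 16 [-0.07  0.83  0.26  1.65 -1.15  1.76  1.04]
110 22 [-0.2   0.79  0.42  1.68 -1.17  1.75  1.04]
```

```bash
python3 -m handwheel '5 3 20 0.014 0.025 0.017 85; 5 0 20 0 0 0 85; 5 0 20 0 0 0 85'; python3 log.py
python3 - <<'E'
from plan import *
rows(np.array([.492,.074,.13]),toolR(80,16),1)
E
```

```text
clock: 3.85
position: [0.4906, 0.077, 0.1899]
ee_rot: [0.757, 0.638, -0.106, 0.091]
ft_force: [0.3, 0.3, 0.7]
grip_width: 0.994
3.85 q [ 0.111  0.467  0.425  2.017 -1.263  1.687  0.974] p [0.4906 0.077  0.1899]
[[ 0.164  0.986 -0.044]
 [ 0.947 -0.169 -0.274]
 [-0.277  0.003 -0.961]] F [0.3 0.3 0.7] 0.994
total rot [0.004 0.002 0.003] dp world mm [  1.4  -3.  -59.9] in tool now [14.   1.7 58.3]
[14.   1.7 58.3] [0.0043 0.0016 0.0033]
```

```bash
python3 -m handwheel '5 2 20 0.004 0.002 0.003 85; 5 0 20 0 0 0 85; 4 0 18 0 0 0 85; 0 0 0 0 0 0 85'; python3 log.py
python3 - <<'E'
from plan import *
rows(np.array([.492,.074,.13]),toolR(80,16),1)
o=manip.get_obs();c=cams.camera('wrist');cv2.imwrite('pics/w1.png',c['color']);w=cloud(c,camT(c,o))
np.savez('w1.npz',depth=c['depth'],color=c['color'],K=c['camera_matrix'],T=camT(c,o))
hsv=cv2.cvtColor(c['color'],cv2.COLOR_BGR2HSV);H,S=hsv[...,0],hsv[...,1]
x,y,z=w[...,0],w[...,1],w[...,2]
red=((H<8)|(H>172))&(S>150)&(abs(x-.51)<.06)&(abs(y-.19)<.06)
p=w[red];print(len(p),np.nanpercentile(p,[1,50,99],axis=0).round(4))
from scipy.optimize import least_squares
t=p[p[:,2]>np.percentile(p[:,2],99)-.006]
print(least_squares(lambda a:np.hypot(t[:,0]-a[0],t[:,1]-a[1])-a[2],[.51,.19,.037],loss='soft_l1',f_scale=.002).x.round(4),len(t))
cs=cams.camera('scene');cv2.imwrite('pics/s1.png',cs['color'])
E
```

```text
clock: 4.25
position: [0.4915, 0.0747, 0.1295]
ee_rot: [0.758, 0.637, -0.107, 0.088]
ft_force: [-0.5, 0.5, -0.6]
grip_width: 0.993
4.25 q [ 0.208  0.581  0.316  2.009 -1.262  1.63   1.071] p [0.4915 0.0747 0.1295]
[[ 0.165  0.985 -0.05 ]
 [ 0.947 -0.172 -0.271]
 [-0.275 -0.003 -0.961]] F [-0.5  0.5 -0.6] 0.993
total rot [-0.002 -0.     0.002] dp world mm [ 0.5 -0.7  0.5] in tool now [-0.7  0.6 -0.3]
[-0.7  0.6 -0.3] [-0.0023 -0.0002  0.002 ]
9149 [[0.4566 0.1534 0.0384]
 [0.5105 0.1634 0.114 ]
 [0.5467 0.2241 0.1413]]
[0.5141 0.1882 0.0349] 1356
```

View pics/w1.png

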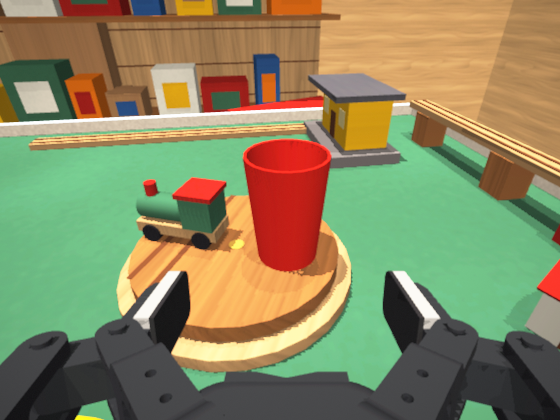

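View pics/s1.png

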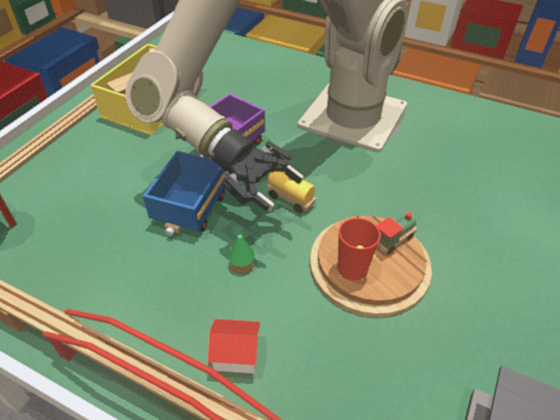

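```bash
python3 - <<'E'
from plan import *
Rm=toolR(80,16); g=np.array([.513,.189,.096])
rows(g+Rm[:,0]*(.018-.06),Rm,1)
rows(g+Rm[:,0]*.018,Rm,1)
E
```

```text
total rot [ 0.    -0.     0.001] dp world mm [ 13.8  74.7 -24. ] in tool now [79.6  0.7  2.2]
[79.6  0.7  2.2] [ 0.0005 -0.0004  0.0014]
total rot [ 0.    -0.     0.001] dp world mm [ 23.8 131.5 -40.5] in tool now [139.6   0.8   2.2]
[139.6   0.8   2.2] [ 0.0005 -0.0004  0.0014]
```

```bash
python3 -m handwheel '20 1 2 0 0 0 80; 20 0 0 0 0 0 80; 20 0 0 0 0 0 80; 20 0 0 0 0 0 80; 0 0 0 0 0 0 80'; python3 log.py
python3 - <<'E'
from plan import *
Rm=toolR(80,16); g=np.array([.513,.189,.096])
rows(g+Rm[:,0]*.018,Rm,1)
o=manip.get_obs();c=cams.camera('wrist');cv2.imwrite('pics/w2.png',c['color'])
E
```

```text
clock: 4.85
position: [0.506, 0.1519, 0.1085]
ee_rot: [0.757, 0.638, -0.105, 0.09]
ft_force: [0.3, -0.2, 0.3]
grip_width: 0.94
4.85 q [ 0.408  0.573 -0.088  2.045 -1.264  1.372  1.035] p [0.506  0.1519 0.1085]
[[ 0.163  0.986 -0.045]
 [ 0.948 -0.169 -0.27 ]
 [-0.274  0.001 -0.962]] F [ 0.3 -0.2  0.3] 0.94
total rot [ 0.003 -0.002  0.004] dp world mm [ 10.   54.2 -17.5] in tool now [57.8  0.7  1.7]
[57.8  0.7  1.7] [ 0.0026 -0.0016  0.0039]
```

View pics/w2.png

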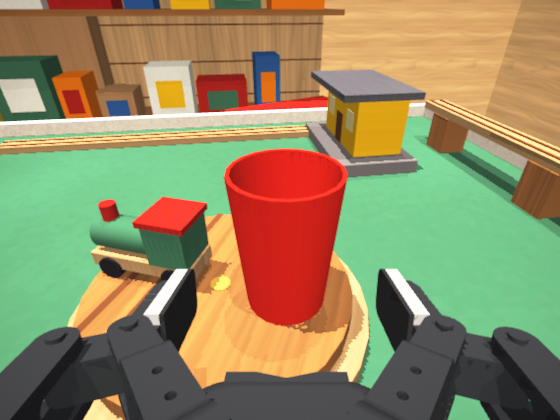

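The cup, at (287,235), is centred between the finger pads at (180,290) and (392,290). The engine, at (160,235), is clear to the left.

```bash
python3 -m handwheel '15 1 2 0 0 0.004 80; 15 0 0 0 0 0 80; 15 0 0 0 0 0 80; 13 0 0 0 0 0 80; 0 0 0 0 0 0 80'; python3 log.py
python3 - <<'E'
from plan import *
Rm=toolR(80,16); g=np.array([.513,.189,.096])
rows(g+Rm[:,0]*.018,Rm,1)
o=manip.get_obs();c=cams.camera('wrist');cv2.imwrite('pics/w3.png',c['color'])
E
```

```text
clock: 5.4
position: [0.5168, 0.2042, 0.0896]
ee_rot: [0.759, 0.636, -0.106, 0.09]
ft_force: [0.8, 0.1, -0.3]
grip_width: 0.934
5.4 q [ 0.54   0.63  -0.355  2.054 -1.264  1.182  1.026] p [0.5168 0.2042 0.0896]
[[ 0.169  0.985 -0.047]
 [ 0.946 -0.175 -0.271]
 [-0.275  0.002 -0.961]] F [ 0.8  0.1 -0.3] 0.934
total rot [ 0.001 -0.    -0.002] dp world mm [-0.8  1.9  1.4] in tool now [ 1.3 -1.1 -1.8]
[ 1.3 -1.1 -1.8] [ 0.001  -0.0004 -0.0018]
```

View pics/w3.png

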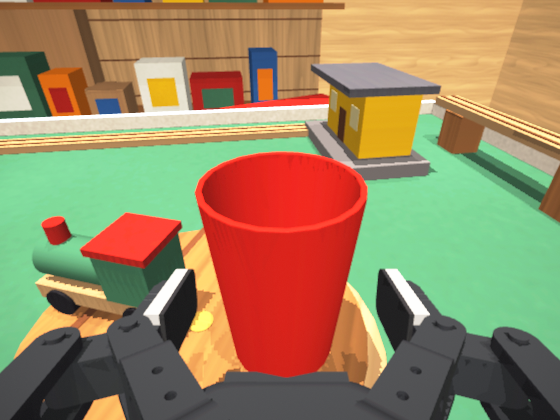

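```bash
python3 -m handwheel '0 0 0 0 0 0 70; 0 0 0 0 0 0 66; 0 0 0 0 0 0 60; 0 0 0 0 0 0 40; 0 0 0 0 0 0 40; 0 0 0 0 0 0 40' 45; python3 log.py
python3 - <<'E'
from plan import *
o=manip.get_obs();c=cams.camera('wrist');cv2.imwrite('pics/w4.png',c['color'])
E
```

```text
clock: 6.05
position: [0.5168, 0.204, 0.0895]
ee_rot: [0.759, 0.636, -0.106, 0.09]
ft_force: [-0.6, -0.6, 0.5]
grip_width: 0.595
6.05 q [ 0.541  0.631 -0.356  2.054 -1.264  1.181  1.027] p [0.5168 0.204  0.0895]
[[ 0.169  0.984 -0.047]
 [ 0.946 -0.176 -0.271]
 [-0.275  0.002 -0.961]] F [-0.6 -0.6  0.5] 0.595
```

View pics/w4.png

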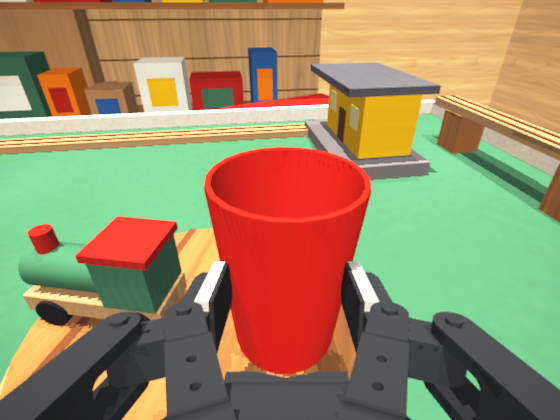

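```bash
python3 - <<'E'
from plan import *
o=manip.get_obs();print(o['grip_width'])
for n in ('scene','side'):
    c=cams.camera(n);b=cams.recognise(n,'cup')[0]['box'];x,y=int(b[0]+b[2]/2),int(b[1]+b[3]/2)
    im=c['color'][max(0,y-70):y+70,max(0,x-90):x+90];cv2.imwrite(f'pics/{n}4.png',cv2.resize(im,None,fx=4,fy=4,interpolation=cv2.INTER_CUBIC))
    np.savez(f'{n}4.npz',depth=c['depth'],color=c['color'],K=c['camera_matrix'],T=camT(c,o))
    w=cloud(c,camT(c,o));hsv=cv2.cvtColor(c['color'],cv2.COLOR_BGR2HSV);H,S=hsv[...,0],hsv[...,1]
    red=((H<8)|(H>172))&(S>150)&(abs(w[...,0]-.51)<.06)&(abs(w[...,1]-.19)<.07)
    p=w[red];t=p[p[:,2]>np.percentile(p[:,2],98)-.006]
    from scipy.optimize import least_squares
    print(n,least_squares(lambda a:np.hypot(t[:,0]-a[0],t[:,1]-a[1])-a[2],[.51,.19,.037],loss='soft_l1',f_scale=.002).x.round(4),np.percentile(p[:,2],98))
E
```

```text
0.601663171387608
scene [0.5163 0.1943 0.0349] 0.1411670025365611Traceback (most recent call last):
  File "<stdin>", line 4, in <module>
IndexError: list index out of range
```

View pics/scene4.png

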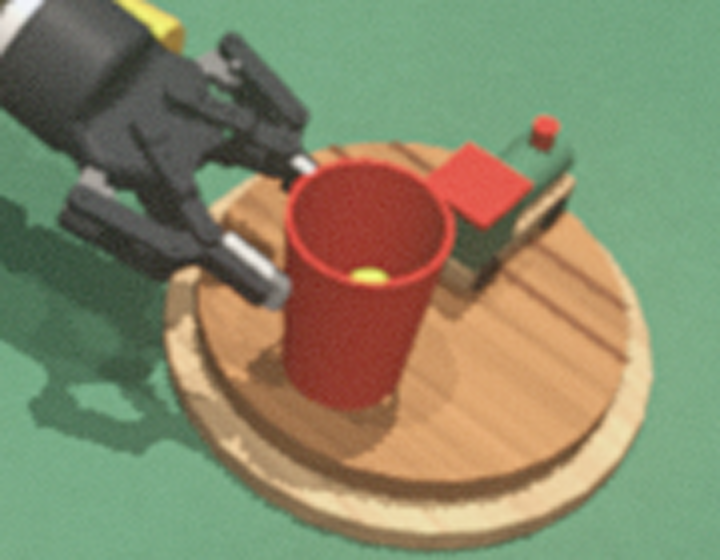

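```bash
python3 - <<'E'
from plan import *
o=manip.get_obs(); W=R.from_quat(o['ee_rot']).as_matrix(); tp=o['position']
d=np.load('scene4.npz');w=cloud(dict(depth=d['depth'],camera_matrix=d['K']),d['T'])
hsv=cv2.cvtColor(d['color'],cv2.COLOR_BGR2HSV);S=hsv[...,1]
t=(w-tp)@W
# gray/dark low saturation points near tool
m=(S<70)&(abs(t[...,1])<.07)&(abs(t[...,2])<.06)&(t[...,0]>-.2)&(t[...,0]<.05)
q=t[m];print(len(q))
for sgn in (1,-1):
    f=q[(q[:,1]*sgn>.01)]
    print(sgn,'max x',np.sort(f[:,0])[-12:].round(3)); e=f[f[:,0]>np.sort(f[:,0])[-12]]; print(e.round(3).tolist())
H=hsv[...,0]; red=((H<8)|(H>172))&(S>150)&(abs(w[...,0]-.51)<.06)&(abs(w[...,1]-.19)<.07)
r=t[red];print('cup in tool x',np.percentile(r,[1,50,99],axis=0).round(3))
print('axis pt in tool',((np.array([.5163,.1943,.096])-tp)@W).round(4))
E
```

```text
3495
1 max x [-0.035 -0.035 -0.034 -0.034 -0.034 -0.034 -0.033 -0.033 -0.032 -0.032
 -0.032 -0.032]
[[-0.035, 0.031, -0.011], [-0.034, 0.031, -0.009], [-0.034, 0.03, -0.003], [-0.032, 0.032, -0.008], [-0.034, 0.031, -0.0], [-0.033, 0.033, -0.004], [-0.032, 0.031, -0.004], [-0.033, 0.033, -0.001], [-0.032, 0.031, -0.0], [-0.034, 0.034, 0.003], [-0.032, 0.03, 0.006]]
-1 max x [0.013 0.016 0.018 0.019 0.02  0.021 0.021 0.022 0.023 0.023 0.024 0.025]
[[0.02, -0.069, -0.0], [0.016, -0.069, 0.007], [0.018, -0.07, 0.006], [0.021, -0.069, 0.003], [0.019, -0.069, 0.008], [0.022, -0.069, 0.005], [0.021, -0.07, 0.018], [0.023, -0.069, 0.015], [0.024, -0.069, 0.014], [0.023, -0.07, 0.021], [0.025, -0.069, 0.02]]
cup in tool x [[-0.055 -0.066 -0.055]
 [-0.011  0.007 -0.015]
 [ 0.027  0.036  0.049]]
axis pt in tool [-0.011   0.0012 -0.0037]
```

```bash
python3 - <<'E'
from plan import *
d=np.load('w1.npz');K=d['K'];dep=d['depth'];print(dep[395:419:4,285], dep[300,170],dep[300,410])
c=cams.camera('wrist');T=np.array(c['T_tool_cam']);dep2=c['depth']
for nm,dd in (('open85',dep),('now',dep2)):
    t=cloud(dict(depth=dd,camera_matrix=K),T)
    near=(dd>0)&(dd<.2)
    print(nm,near.sum())
    for lab,m in (('left',near&(t[...,1]<-.02)),('right',near&(t[...,1]>.02)),('palm',near&(abs(t[...,1])<.015))):
        q=t[m]
        if len(q): print(lab,len(q),np.percentile(q,[1,50,99,99.8],axis=0).round(4).tolist())
print(t[290,213],t[290,362],t[395,285],t[280:330:10,225].round(3))
t=cloud(dict(depth=dep,camera_matrix=K),T); print('open left tip',t[275:330:6,180].round(3).tolist())
E
```

```text
[0.07649836 0.07512058 0.07342258 0.07379773 0.07170957 0.07131375] 0.12007112 0.11618682
open85 43827
left 17795 [[-0.1195, -0.0707, -0.0179], [-0.0958, -0.0484, -0.0115], [-0.0434, -0.0208, 0.0103], [-0.0367, -0.0201, 0.0757]]
right 17616 [[-0.1201, 0.0209, -0.0182], [-0.0959, 0.0493, -0.0117], [-0.0455, 0.0735, 0.0091], [-0.0417, 0.0755, 0.0109]]
palm 6353 [[-0.1227, -0.0146, -0.0203], [-0.1098, -0.0004, -0.0112], [-0.1003, 0.0148, -0.0096], [-0.0996, 0.015, -0.0092]]
now 89654
left 35930 [[-0.1151, -0.1511, -0.0484], [-0.0384, -0.0525, -0.0049], [0.0156, -0.0204, 0.0671], [0.0193, -0.0201, 0.0685]]
right 24592 [[-0.1185, 0.0203, -0.0506], [-0.0857, 0.0373, -0.012], [0.0066, 0.0846, 0.0969], [0.0094, 0.0959, 0.098]]
palm 21394 [[-0.1221, -0.0147, -0.0552], [-0.0496, -0.0002, -0.0117], [0.0164, 0.0147, 0.0599], [0.0175, 0.015, 0.0618]]
[-0.06062492 -0.02498722 -0.01113134] [-0.06195429  0.0297647  -0.01200467] [-0.10897035  0.00179526 -0.01137997] [[-0.046 -0.023 -0.007]
 [-0.047 -0.023 -0.003]
 [-0.047 -0.023  0.001]
 [-0.049 -0.023  0.005]
 [-0.05  -0.023  0.009]]
open left tip [[-0.048, -0.041, -0.011], [-0.05, -0.04, -0.009], [-0.052, -0.04, -0.008], [-0.052, -0.04, -0.005], [-0.052, -0.04, -0.002], [-0.054, -0.04, -0.001], [-0.055, -0.04, 0.002], [-0.055, -0.04, 0.004], [-0.056, -0.04, 0.006], [-0.056, -0.04, 0.009]]
```

The reported fingertip position disagrees with the images. Both the scene and wrist depth put the real fingertips about 30–40 mm short of the reported TCP, and the palm at about -100 mm. So the pads pinched only the near side of the cup, at 51 mm opening, and nudged it by about 5 mm. I'll open, re-measure and go deeper.

```bash
python3 -m handwheel '0 0 0 0 0 0 60; 0 0 0 0 0 0 70; 0 0 0 0 0 0 82; 0 0 0 0 0 0 82; 0 0 0 0 0 0 82'; python3 log.py
cat > cup.py <<'E'
from plan import *
from scipy.optimize import least_squares
import sys
tag=sys.argv[1]; cx,cy=float(sys.argv[2]),float(sys.argv[3])
o=manip.get_obs();W=R.from_quat(o['ee_rot']).as_matrix();tp=np.array(o['position'])
for n in sys.argv[4:]:
    c=cams.camera(n);cv2.imwrite(f'pics/{n}{tag}.png',c['color']);T=camT(c,o)
    np.savez(f'{n}{tag}.npz',depth=c['depth'],color=c['color'],K=c['camera_matrix'],T=T)
    w=cloud(c,T);hsv=cv2.cvtColor(c['color'],cv2.COLOR_BGR2HSV);H,S=hsv[...,0],hsv[...,1]
    red=((H<8)|(H>172))&(S>150)&(np.hypot(w[...,0]-cx,w[...,1]-cy)<.055)
    p=w[red]
    if len(p)<50: print(n,'no cup');continue
    zt=np.percentile(p[:,2],98);t=p[p[:,2]>zt-.006]
    r=least_squares(lambda a:np.hypot(t[:,0]-a[0],t[:,1]-a[1])-a[2],[cx,cy,.037],loss='soft_l1',f_scale=.002).x
    print(n,'rim',r.round(4),'ztop',zt.round(4),'n',len(t),'in tool',((np.array([*r[:2],.096])-tp)@W).round(4))
E
python3 cup.py 5 .515 .193 scene side wrist
```

```text
clock: 6.85
position: [0.5168, 0.2039, 0.0893]
ee_rot: [0.759, 0.636, -0.106, 0.09]
ft_force: [0.5, 0.3, 0.7]
grip_width: 0.958
6.85 q [ 0.541  0.631 -0.356  2.054 -1.264  1.181  1.027] p [0.5168 0.2039 0.0893]
[[ 0.169  0.984 -0.047]
 [ 0.946 -0.176 -0.271]
 [-0.276  0.001 -0.961]] F [0.5 0.3 0.7] 0.958
scene rim [0.515  0.1936 0.0351] ztop 0.1405 n 291 in tool [-0.0119 -0.     -0.0035]
side no cup
wrist rim [0.5162 0.1923 0.0348] ztop 0.141 n 5068 in tool [-0.013   0.0014 -0.0032]
```

View pics/wrist5.png

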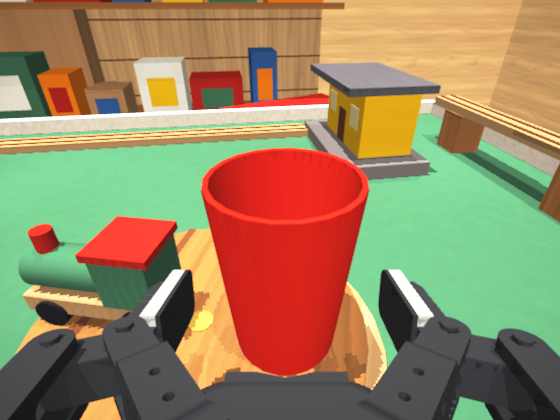

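View pics/side5.png

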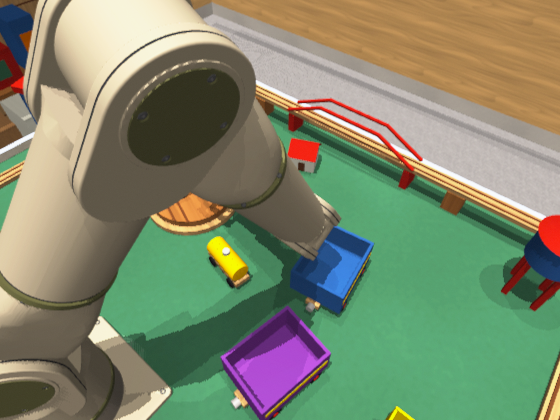

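```bash
python3 - <<'E'
from plan import *
o=manip.get_obs();W=R.from_quat(o['ee_rot']).as_matrix();tp=np.array(o['position'])
d=np.load('wrist5.npz');w=cloud(dict(depth=d['depth'],camera_matrix=d['K']),d['T']);t=(w-tp)@W
m=np.zeros(t.shape[:2],bool);m[210:340,20:190]=1
m&=(w[...,2]>.045)&(d['depth']>.15)&(w[...,0]<.48)
q=w[m];print(len(q),np.percentile(q,[1,50,99],axis=0).round(3)); print(cv2.minAreaRect((q[:,:2]*1000).astype(np.float32)))
tt=t[m];print('tool',np.percentile(tt,[.5,50,99.5],axis=0).round(3))
e=tt[tt[:,1]>np.percentile(tt[:,1],97)];print('near end',e[::max(1,len(e)//12)].round(3).tolist())
E
```

```text
12120 [[0.366 0.201 0.047]
 [0.418 0.222 0.081]
 [0.455 0.244 0.098]]
((410.1119689941406, 231.89193725585938), (40.16537094116211, 90.16422271728516), 70.8642807006836)
tool [[-0.017 -0.155 -0.014]
 [ 0.003 -0.1    0.008]
 [ 0.022 -0.065  0.043]]
near end [[0.017, -0.067, -0.014], [0.014, -0.064, -0.012], [0.014, -0.064, -0.01], [0.009, -0.066, -0.01], [0.006, -0.067, -0.01], [0.011, -0.065, -0.007], [0.0, -0.067, -0.009], [0.007, -0.065, -0.005], [0.002, -0.066, -0.005], [0.001, -0.066, -0.004], [-0.002, -0.067, -0.002], [0.025, -0.066, 0.014], [0.023, -0.067, 0.02]]
```

```bash
python3 -m handwheel '10 0 -3 0 0 0 80; 10 1 -1 0 0 0 80; 8 0 0 0 0 0 80; 5 0 0 0 0 0 80; 0 0 0 0 0 0 80'; python3 log.py; python3 cup.py 6 .515 .193 scene wrist
```

```text
clock: 7.5
position: [0.5233, 0.2366, 0.084]
ee_rot: [0.759, 0.636, -0.106, 0.089]
ft_force: [0.3, 0.4, 0.3]
grip_width: 0.938
7.5 q [ 0.59   0.671 -0.487  2.052 -1.263  1.078  1.016] p [0.5233 0.2366 0.084 ]
[[ 0.169  0.985 -0.047]
 [ 0.947 -0.175 -0.271]
 [-0.275  0.001 -0.961]] F [0.3 0.4 0.3] 0.938
scene rim [0.515  0.1937 0.0351] ztop 0.1408 n 289 in tool [-0.0453 -0.0006  0.0005]
wrist rim [0.516  0.1928 0.0348] ztop 0.1412 n 8181 in tool [-0.0459  0.0005  0.0007]
```

View pics/wrist6.png

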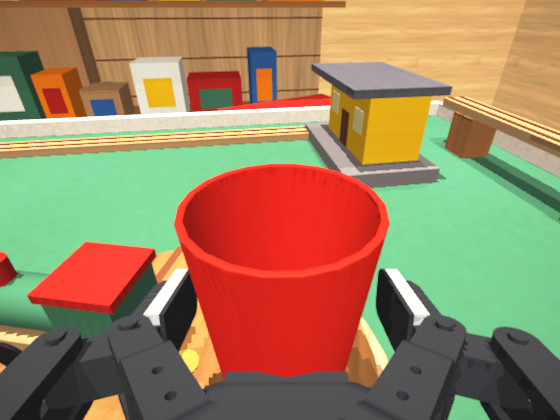

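View pics/scene6.png

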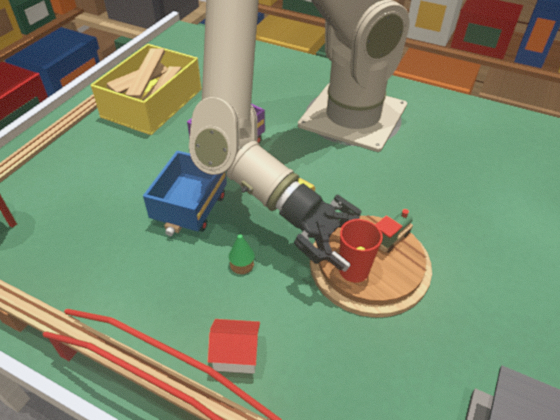

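The pads at (180,290) and (392,290) now flank the cup, centred at (283,270). The engine is clear, so I'll close.

```bash
python3 -m handwheel '0 0 0 0 0 0 72; 0 0 0 0 0 0 68; 0 0 0 0 0 0 62; 0 0 0 0 0 0 50; 0 0 0 0 0 0 50' 45; python3 log.py; python3 cup.py 7 .515 .193 scene wrist
```

```text
clock: 8.1
position: [0.5236, 0.2361, 0.0843]
ee_rot: [0.759, 0.636, -0.106, 0.09]
ft_force: [-0.5, 0.3, 1.6]
grip_width: 0.773
8.1 q [ 0.59   0.67  -0.486  2.052 -1.263  1.079  1.016] p [0.5236 0.2361 0.0843]
[[ 0.169  0.984 -0.047]
 [ 0.946 -0.176 -0.271]
 [-0.275  0.002 -0.961]] F [-0.5  0.3  1.6] 0.773
scene rim [0.5172 0.195  0.035 ] ztop 0.1413 n 284 in tool [-0.0432  0.001   0.0001]
wrist rim [0.5185 0.1937 0.0348] ztop 0.1416 n 7939 in tool [-0.0443  0.0025  0.0005]
```

View pics/wrist7.png

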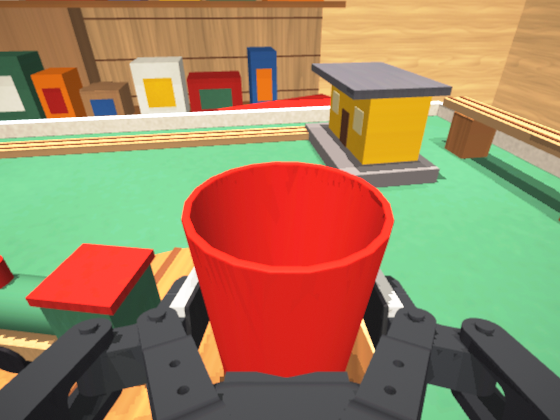

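```bash
python3 -m handwheel '-3 0 -10 0 0 0 45; -5 0 -19 0 0 0 45; -8 0 -28 0 0 0 45; -8 0 -28 0 0 0 45; -8 0 -28 0 0 0 45; -8 0 -28 0 0 0 45; -3 0 -10 0 0 0 45;0 0 0 0 0 0 45' 60; python3 log.py; python3 cup.py 8 .517 .194 scene wrist
```

```text
clock: 9.0
position: [0.5238, 0.2361, 0.242]
ee_rot: [0.76, 0.635, -0.106, 0.091]
ft_force: [-0.1, 0.1, -1.3]
grip_width: 0.767
9.0 q [ 0.664  0.338 -0.569  2.043 -1.263  1.219  0.706] p [0.5238 0.2361 0.242 ]
[[ 0.17   0.984 -0.045]
 [ 0.946 -0.176 -0.273]
 [-0.277  0.004 -0.961]] F [-0.1  0.1 -1.3] 0.767
scene rim [0.5177 0.1949 0.0349] ztop 0.2985 n 396 in tool [0.0004 0.0006 0.1518]
wrist rim [0.5186 0.194  0.0348] ztop 0.2994 n 7898 in tool [-0.0004  0.0017  0.152 ]
```

View pics/scene8.png

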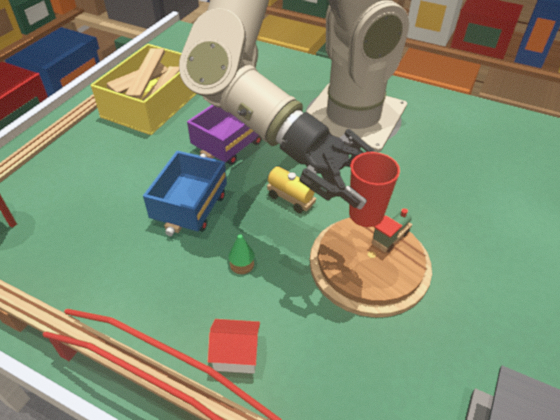

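View pics/wrist8.png

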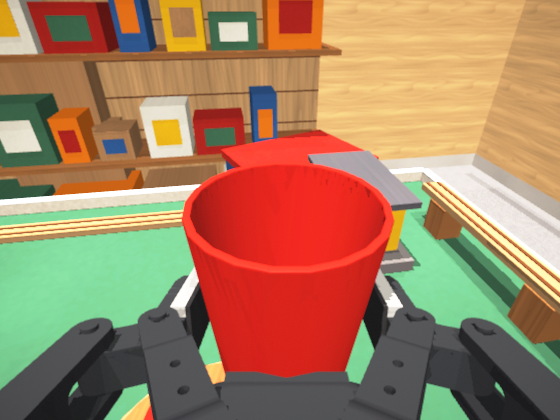

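```bash
python3 - <<'E'
from ik import *
from plan import rows
from h import manip
o=manip.get_obs();q=np.array(o['joint_pos']);p0=np.array(o['position']);R0=R.from_quat(o['ee_rot']).as_matrix()
d=np.array([-.078,-.383,-.089])
s=q;ok=1
for f in np.linspace(.1,1,10):
    o2=IK(p0+d*[f,f,max(0,f-.5)*2],R0,seed=s,n=0)
    if not o2: print('none',f);continue
    s=o2[0][1]
    if round(f*10)%3==1: print(f,s.round(2))
for r in range(15,151,15):
    o2=IK(p0+d,R0@R.from_euler('x',r,degrees=True).as_matrix(),seed=s,n=0)
    if not o2: print('none',r);continue
    s=o2[0][1]
    if r%30==0: 
        M=FK(s)[1]; c=M@(R0.T@[0,0,1]); print(r,s.round(2),'tilt',np.degrees(np.arccos(c[2])).round(),'axis',c.round(2))
rows(p0+[-.078,-.383,0],R0,15); 
print((R0.T@[-.078,-.383,-.0])*1000/15,(R0.T@[-0,0,-.089])*1000)
E
```

```text
0.1 [ 0.71  0.34 -0.53  2.04 -1.22  1.29  0.71]
0.4 [ 0.84  0.38 -0.42  1.97 -1.07  1.48  0.74]
0.7000000000000001 [ 0.94  0.51 -0.32  1.85 -0.92  1.61  0.82]
1.0 [ 1.02  0.7  -0.23  1.67 -0.79  1.72  0.9 ]
30 [ 0.95  0.69 -0.14  1.68 -0.83  1.75  0.4 ] tilt 29.0 axis [ 0.47 -0.12  0.88]
60 [ 0.88  0.69 -0.05  1.68 -0.87  1.77 -0.09] tilt 57.0 axis [ 0.8  -0.28  0.54]
90 [ 0.81  0.69  0.04  1.68 -0.9   1.8  -0.58] tilt 86.0 axis [ 0.9  -0.43  0.08]
120 [ 0.75  0.69  0.12  1.69 -0.93  1.83 -1.08] tilt 113.0 axis [ 0.75 -0.54 -0.39]
150 [ 0.68  0.7   0.21  1.69 -0.96  1.86 -1.58] tilt 136.0 axis [ 0.39 -0.57 -0.72]
total rot [-0. -0.  0.] dp world mm [ -78. -383.    0.] in tool now [-375.5   -9.3  107.9]
[-25.   -0.6   7.2] [-0. -0.  0.]
[-25.   -0.6   7.2] [-0. -0.  0.]
[-25.   -0.6   7.2] [-0. -0.  0.]
[-25.   -0.6   7.2] [-0. -0.  0.]
[-25.   -0.6   7.2] [-0. -0.  0.]
[-25.   -0.6   7.2] [-0. -0.  0.]
[-25.   -0.6   7.2] [-0. -0.  0.]
[-25.   -0.6   7.2] [-0. -0.  0.]
[-25.   -0.6   7.2] [-0. -0.  0.]
[-25.   -0.6   7.2] [-0. -0.  0.]
[-25.   -0.6   7.2] [-0. -0.  0.]
[-25.   -0.6   7.2] [-0. -0.  0.]
[-25.   -0.6   7.2] [-0. -0.  0.]
[-25.   -0.6   7.2] [-0. -0.  0.]
[-25.   -0.6   7.2] [-0. -0.  0.]
[-25.03633416  -0.62164567   7.19629345] [ 2.45876354e+01 -6.52426052e-02  8.55362141e+01]
```

```bash
python3 - <<'E'
from ik import *
from h import manip
o=manip.get_obs();q=np.array(o['joint_pos']);p0=np.array(o['position']);R0=R.from_quat(o['ee_rot']).as_matrix()
ct=R0.T@[0,0,1]; W=np.array([.4925,-.198,0])
def lip(c,g,below=False):
    lo=np.array([0,0,-1])-c*(-c[2]); lo/=np.linalg.norm(lo)
    return g+.0445*c+.037*lo
for az,dip in ((80,16),(80,6),(85,6),(90,6),(90,10)):
    c=toolR(az,dip,135)@ct; hd=c[:2]/np.linalg.norm(c[:2]); 
    g0=lip(c,np.zeros(3)); g=np.array([*(W[:2]-.03*hd),.11])-g0
    s=q; res=[]
    for r in (0,30,60,75,90,105,120,135,150):
        Rm=toolR(az,dip,r); oo=IK(g+.0443*Rm[:,0],Rm,seed=s,n=0)
        if not oo: res.append((r,None)); continue
        s=oo[0][1]; res.append((r,round(oo[0][0],2)))
        if r>=90:
            c=Rm@ct; l=lip(c,g)-W; print('   roll',r,'tilt',np.degrees(np.arccos(c[2])).round(),'az',np.degrees(np.arctan2(c[1],c[0])).round(),'lip rel wagon',(l*1000).round(), 'mouth top',((lip(c,g)+2*(g+.0445*c-lip(c,g))-W)*1000).round())
    print(az,dip,'g',g.round(4),res,s.round(2))
E
```

```text
roll 90 tilt 86.0 az -25.0 lip rel wagon [ 10.  11. 132.] mouth top [  5.  13. 206.]
   roll 105 tilt 99.0 az -30.0 lip rel wagon [  0.  12. 122.] mouth top [ 11.   6. 195.]
   roll 120 tilt 113.0 az -36.0 lip rel wagon [-11.  16. 115.] mouth top [ 13.  -1. 183.]
   roll 135 tilt 125.0 az -44.0 lip rel wagon [-22.  21. 110.] mouth top [  9.  -9. 170.]
   roll 150 tilt 136.0 az -56.0 lip rel wagon [-30.  28. 108.] mouth top [ -0. -17. 159.]
80 16 g [ 0.46   -0.1669  0.1659] [(0, np.float64(0.38)), (30, np.float64(0.35)), (60, np.float64(0.32)), (75, np.float64(0.31)), (90, np.float64(0.3)), (105, np.float64(0.28)), (120, np.float64(0.27)), (135, np.float64(0.25)), (150, np.float64(0.24))] [ 0.67  0.69  0.16  1.7  -0.98  1.82 -1.62]
   roll 90 tilt 88.0 az -26.0 lip rel wagon [  9.   4. 131.] mouth top [  7.   5. 205.]
   roll 105 tilt 103.0 az -28.0 lip rel wagon [ -1.   7. 121.] mouth top [ 14.  -0. 193.]
   roll 120 tilt 117.0 az -31.0 lip rel wagon [-12.  12. 114.] mouth top [ 16.  -5. 180.]
   roll 135 tilt 130.0 az -37.0 lip rel wagon [-24.  18. 110.] mouth top [ 14. -11. 166.]
 
[... 1918 characters left out ...]
  8.   8. 132.] mouth top [  5.   9. 206.]
   roll 105 tilt 101.0 az -19.0 lip rel wagon [ -2.   9. 122.] mouth top [ 12.   4. 194.]
   roll 120 tilt 115.0 az -23.0 lip rel wagon [-14.  11. 114.] mouth top [ 15.  -1. 181.]
   roll 135 tilt 128.0 az -30.0 lip rel wagon [-26.  15. 110.] mouth top [ 14.  -8. 168.]
   roll 150 tilt 141.0 az -41.0 lip rel wagon [-36.  21. 109.] mouth top [  7. -16. 156.]
90 10 g [ 0.4562 -0.1772  0.1666] [(0, np.float64(0.21)), (30, np.float64(0.17)), (60, np.float64(0.14)), (75, np.float64(0.12)), (90, np.float64(0.11)), (105, np.float64(0.09)), (120, np.float64(0.07)), (135, np.float64(0.06)), (150, np.float64(0.04))] [ 0.6   0.82  0.22  1.55 -0.96  2.02 -1.55]
```

```bash
python3 -m handwheel '-10 0 3 0 0 0 45; -18 0 5 0 0 0 45; -25 -1 7 0 0 0 45; -25 -1 7 0 0 0 45; -25 -1 7 0 0 0 45; -25 -1 7 0 0 0 45; -25 -1 7 0 0 0 45; -25 -1 7 0 0 0 45' && python3 -m handwheel '-25 -1 7 0 0 0 45; -25 -1 7 0 0 0 45; -25 -1 7 0 0 0 45; -25 -1 7 0 0 0 45; -25 -1 7 0 0 0 45; -18 0 5 0 0 0 45; -10 0 3 0 0 0 45; 0 0 0 0 0 0 45'; python3 log.py; python3 - <<'E'
from plan import *
rows(np.array([.4596,-.1268,.159]),toolR(80,8),4)
c=cams.camera('scene');cv2.imwrite('pics/s9.png',c['color']);c=cams.camera('side');cv2.imwrite('pics/d9.png',c['color'])
E
```

```text
clock: 9.9
position: [0.4842, 0.0537, 0.241]
ee_rot: [0.76, 0.636, -0.107, 0.089]
ft_force: [0.5, -0.3, -1.0]
grip_width: 0.767
clock: 10.7
position: [0.4519, -0.1016, 0.2418]
ee_rot: [0.76, 0.635, -0.107, 0.089]
ft_force: [-0.2, -0.3, -1.1]
grip_width: 0.765
10.7 q [ 1.008  0.516 -0.276  1.74  -0.877  1.755  0.78 ] p [ 0.4519 -0.1016  0.2418]
[[ 0.171  0.984 -0.049]
 [ 0.946 -0.178 -0.271]
 [-0.275 -0.    -0.961]] F [-0.2 -0.3 -1.1] 0.765
total rot [-0.001  0.139 -0.004] dp world mm [  7.7 -25.2 -82.8] in tool now [ 0.2 12.1 86.1]
[ 0.1  3.  21.5] [-0.0003  0.0347 -0.0011]
[-0.7  3.  21.5] [-0.0003  0.0347 -0.0011]
[-1.4  3.  21.5] [-0.0003  0.0347 -0.0011]
[-2.2  3.  21.4] [-0.0003  0.0347 -0.0011]
```

View pics/s9.png

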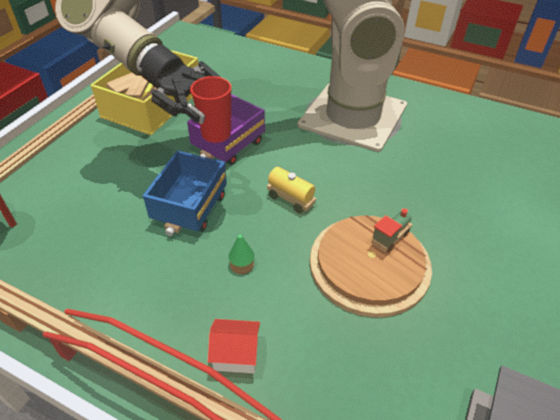

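View pics/d9.png

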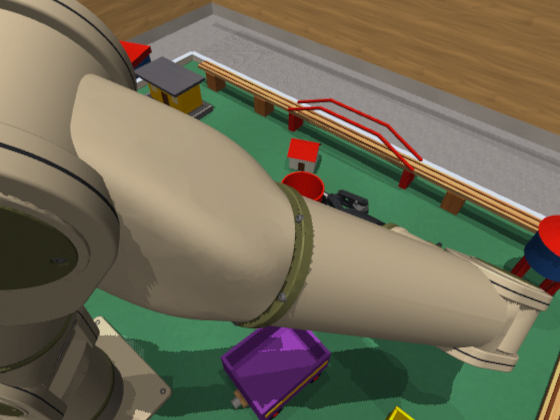

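```bash
python3 - <<'E'
from plan import *
from ik import IK,FK,elbow,wristc
for n in('scene','side'):
    d=np.load(n+'0.npz');w=cloud(dict(depth=d['depth'],camera_matrix=d['K']),d['T'])
    m=(w[...,1]<-.3)&(w[...,2]>.02)&(w[...,0]>.0)&(w[...,0]<.75)&(w[...,1]>-.8)
    q=w[m]
    for x0 in np.arange(0,.75,.05):
        r=q[(q[:,0]>=x0)&(q[:,0]<x0+.05)]
        if len(r)>10: print(n,round(x0,2),'y',r[:,1].min().round(3),r[:,1].max().round(3),'zmax',r[:,2].max().round(3),len(r))
q=np.array(manip.get_obs()['joint_pos'])
for r in (0,60,120,150):
    Rm=toolR(80,8,r);o=IK(np.array([.4596,-.1268,.159]),Rm,seed=q,n=0);q=o[0][1];print(r,q.round(2),'elb',elbow(q).round(3),'wr',wristc(q).round(3))
E
```

```text
scene 0.0 y -0.76 -0.734 zmax 0.027 60
scene 0.05 y -0.76 -0.431 zmax 0.104 666
scene 0.1 y -0.761 -0.431 zmax 0.114 949
scene 0.15 y -0.765 -0.43 zmax 0.109 980
scene 0.2 y -0.763 -0.43 zmax 0.104 997
scene 0.25 y -0.761 -0.301 zmax 0.102 1095
scene 0.3 y -0.761 -0.3 zmax 0.102 1635
scene 0.35 y -0.761 -0.736 zmax 0.027 98
scene 0.4 y -0.761 -0.736 zmax 0.027 104
scene 0.45 y -0.762 -0.736 zmax 0.029 111
scene 0.5 y -0.758 -0.736 zmax 0.026 41
scene 0.7 y -0.515 -0.5 zmax 0.091 175
side 0.25 y -0.438 -0.3 zmax 0.102 47
side 0.3 y -0.464 -0.3 zmax 0.103 364
side 0.65 y -0.564 -0.501 zmax 0.198 755
side 0.7 y -0.575 -0.483 zmax 0.205 1375
0 [ 1.02  0.78 -0.27  1.66 -0.86  1.76  0.91] elb [ 0.128 -0.296  0.573] wr [ 0.396 -0.489  0.211]
60 [ 0.89  0.76 -0.09  1.67 -0.94  1.82 -0.08] elb [ 0.162 -0.27   0.581] wr [ 0.396 -0.489  0.211]
120 [ 0.74  0.76  0.1   1.68 -1.01  1.9  -1.06] elb [ 0.198 -0.241  0.584] wr [ 0.396 -0.489  0.211]
150 [ 0.65  0.77  0.21  1.68 -1.05  1.94 -1.55] elb [ 0.219 -0.224  0.583] wr [ 0.396 -0.489  0.211]
```

```bash
python3 -m handwheel '0 6 20 0 0.07 0 45; 0 6 20 0 0.07 0 45; 0 0 0 0.07 0 0 45; 0 0 0 0.14 0 0 45; 0 0 0 0.14 0 0 45; 0 0 0 0.14 0 0 45; 0 0 0 0.14 0 0 45; 0 0 0 0.14 0 0 45' && python3 -m handwheel '0 0 0 0.14 0 0 45; 0 0 0 0.14 0 0 45; 0 0 0 0.1 0 0 45; 0 0 0 0 0 0 45'; python3 log.py; python3 - <<'E'
from plan import *
Rm=toolR(80,8,60)
rows(np.array([.4596,-.1268,.159]),Rm,2)
E
```

```text
clock: 11.6
position: [0.4624, -0.1105, 0.2043]
ee_rot: [0.725, 0.574, -0.291, -0.247]
ft_force: [-0.2, 0.0, -1.2]
grip_width: 0.768
clock: 12.0
position: [0.4624, -0.1105, 0.2043]
ee_rot: [0.666, 0.509, -0.393, -0.378]
ft_force: [-0.4, 1.3, -1.7]
grip_width: 0.763
12.0 q [ 0.873  0.672 -0.096  1.705 -0.97   1.841 -0.237] p [ 0.4624 -0.1105  0.2043]
[[ 0.173  0.38  -0.909]
 [ 0.975 -0.195  0.103]
 [-0.138 -0.904 -0.404]] F [-0.4  1.3 -1.7] 0.763
total rot [-0.103 -0.001  0.001] dp world mm [ -2.8 -16.3 -45.3] in tool now [-10.2  43.   19.2]
[-5.1 21.5  9.6] [-0.0515 -0.0005  0.0003]
[-5.1 21.  10.7] [-0.0515 -0.0005  0.0003]
```

```bash
python3 -m handwheel '-5 21 10 0.1 0 0 45; -5 20 12 0.1 0 0 45; 0 0 0 0 0 0 45'; python3 log.py; python3 - <<'E'
from plan import *
from ik import *
R8=toolR(80,16)
o=manip.get_obs();M=R.from_quat(o['ee_rot']).as_matrix();c=M@(R8.T@[0,0,1]);g=np.array(o['position'])-.0443*M[:,0]
lo=np.array([0,0,-1])+c*c[2];lo/=np.linalg.norm(lo);l=g+.0445*c+.037*lo
print('tilt',np.degrees(np.arccos(c[2])),'g',g.round(3),'lip-wagon',((l-[.4925,-.198,0])*1000).round())
c=cams.camera('scene');cv2.imwrite('pics/s10.png',cv2.resize(c['color'][70:270,60:340],None,fx=2.8,fy=2.8))
E
```

```text
clock: 12.3
position: [0.4531, -0.1265, 0.1579]
ee_rot: [0.625, 0.467, -0.442, -0.444]
ft_force: [0.4, 0.4, -1.1]
grip_width: 0.768
12.3 q [ 0.865  0.757 -0.049  1.685 -0.945  1.836 -0.359] p [ 0.4531 -0.1265  0.1579]
[[ 0.174  0.191 -0.966]
 [ 0.975 -0.17   0.142]
 [-0.137 -0.967 -0.216]] F [ 0.4  0.4 -1.1] 0.768
tilt 75.79995110069076 g [ 0.445 -0.17   0.164] lip-wagon [  0.   6. 139.]
```

View pics/s10.png

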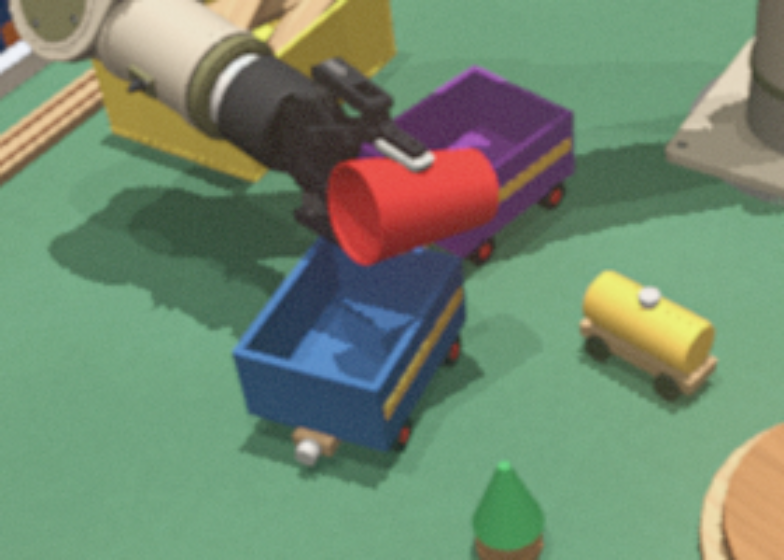

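```bash
python3 -m handwheel '0 0 -5 0.06 0 0 45; 0 0 0 0.07 0 0 45; 0 0 0 0.07 0 0 45; 0 0 0 0.06 0 0 45; 0 0 0 0.06 0 0 45; 0 0 0 0.05 0 0 45; 0 0 0 0.05 0 0 45; 0 0 0 0.05 0 0 45'; cat > tl.py <<'E'
from plan import *
import sys
R8=toolR(80,16)
o=manip.get_obs();M=R.from_quat(o['ee_rot']).as_matrix();c=M@(R8.T@[0,0,1]);g=np.array(o['position'])-.0443*M[:,0]
lo=np.array([0,0,-1])+c*c[2];lo/=np.linalg.norm(lo);l=g+.0445*c+.037*lo
print('tilt',np.degrees(np.arccos(c[2])),'g',g.round(3),'lip-wagon',((l-[.4925,-.198,0])*1000).round(),'q',np.round(o['joint_pos'],2))
c=cams.camera('scene');cv2.imwrite(f'pics/s{sys.argv[1]}.png',cv2.resize(c['color'][70:270,60:340],None,fx=2.8,fy=2.8))
E
python3 tl.py 11
```

```text
clock: 13.15
position: [0.4595, -0.1269, 0.1626]
ee_rot: [-0.506, -0.353, 0.537, 0.575]
ft_force: [-0.2, 0.8, -1.8]
grip_width: 0.77
tilt 101.0037354759581 g [ 0.452 -0.17   0.169] lip-wagon [ -8.  11. 124.] q [ 0.8   0.75  0.02  1.68 -0.98  1.87 -0.81]
```

View pics/s11.png

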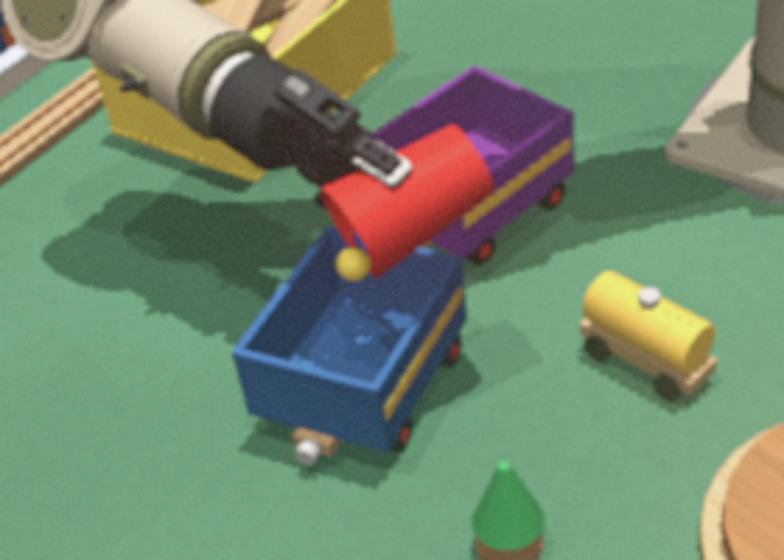

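The first ball, yellow at (352,263), is leaving the lip above the wagon. I'll pause briefly, then continue slowly.

```bash
python3 -m handwheel '0 0 0 0 0 0 45; 0 0 0 0.03 0 0 45; 0 0 0 0.03 0 0 45; 0 0 0 0.03 0 0 45'; python3 tl.py 12;
```

```text
clock: 13.6
position: [0.4589, -0.1275, 0.1612]
ee_rot: [-0.478, -0.326, 0.553, 0.599]
ft_force: [0.3, 0.5, -0.5]
grip_width: 0.769
tilt 106.17410046856223 g [ 0.451 -0.171  0.167] lip-wagon [-13.  11. 119.] q [ 0.79  0.76  0.04  1.68 -0.99  1.87 -0.9 ]
```

View pics/s12.png

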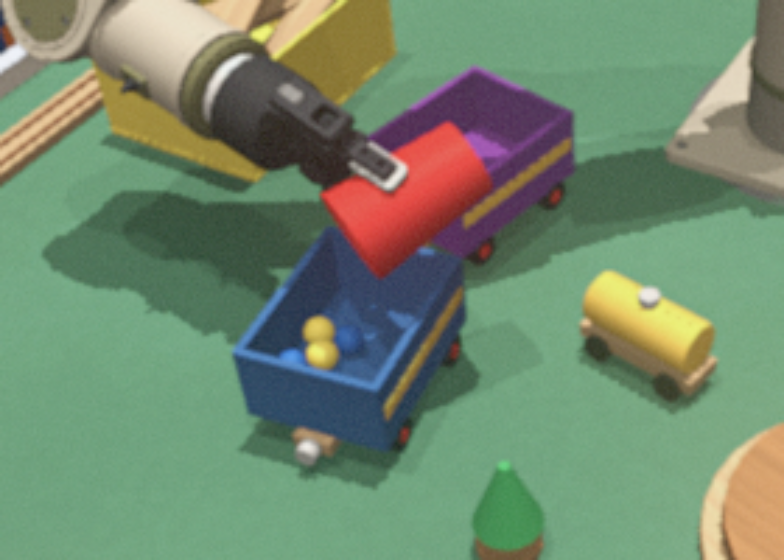

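Four balls (two yellow, two blue) lie around (315,345) in the wagon, so two still hang back. I'll keep tilting.

```bash
python3 -m handwheel '0 0 0 0.05 0 0 45; 0 0 0 0.05 0 0 45; 0 0 0 0.05 0 0 45; 0 0 0 0.05 0 0 45; 0 0 0 0.05 0 0 45; 0 0 0 0.05 0 0 45; 0 0 0 0.05 0 0 45; 0 0 0 0 0 0 45'; python3 tl.py 13;
```

```text
clock: 14.45
position: [0.4589, -0.1275, 0.161]
ee_rot: [-0.367, -0.225, 0.602, 0.673]
ft_force: [-0.0, 0.7, -1.1]
grip_width: 0.768
tilt 124.52883409691135 g [ 0.451 -0.171  0.167] lip-wagon [-29.  18. 111.] q [ 0.74  0.76  0.1   1.68 -1.01  1.89 -1.23]
```

View pics/s13.png

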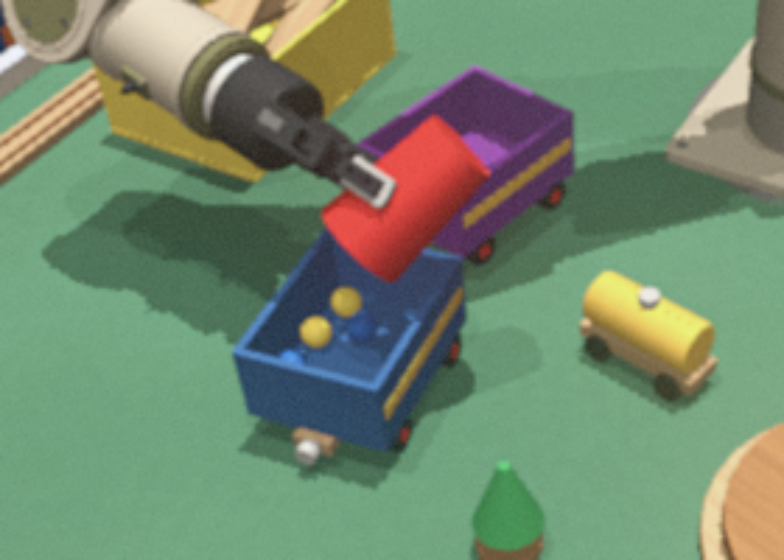

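```bash
python3 -m handwheel '0 0 0 0.06 0 0 45; 0 0 0 0.06 0 0 45; 0 0 0 0.06 0 0 45; 0 0 0 0.06 0 0 45; 0 0 0 0.06 0 0 45; 0 0 0 0.06 0 0 45; 0 0 0 0 0 0 45; 0 0 0 0 0 0 45'; python3 tl.py 14;
```

```text
clock: 15.3
position: [0.4588, -0.1275, 0.161]
ee_rot: [-0.242, -0.115, 0.632, 0.727]
ft_force: [-0.3, -0.5, -0.8]
grip_width: 0.769
tilt 141.7438219635537 g [ 0.451 -0.171  0.167] lip-wagon [-42.  28. 109.] q [ 0.7   0.76  0.15  1.68 -1.03  1.92 -1.57]
```

View pics/s14.png

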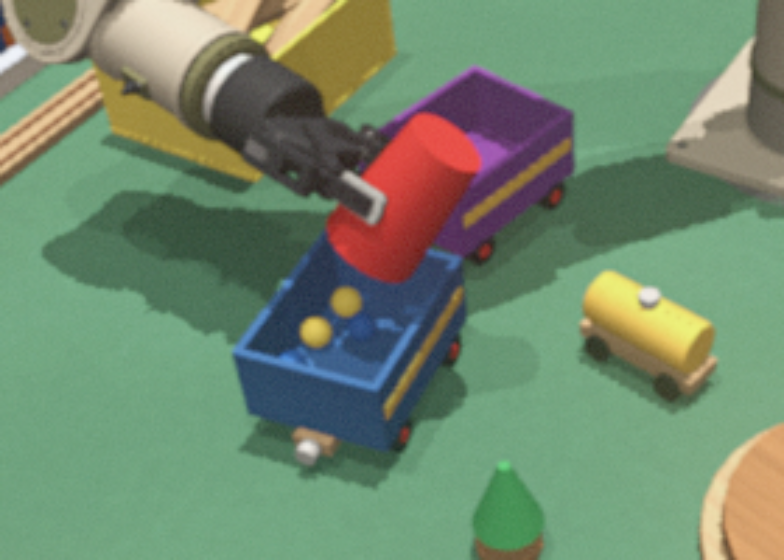

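```bash
python3 - <<'E'
from plan import *
o=manip.get_obs();M=R.from_quat(o['ee_rot']).as_matrix();print('up in tool',M.T@[0,0,1])
c=cams.camera('wrist');cv2.imwrite('pics/w14.png',cv2.convertScaleAbs(cv2.rotate(c['color'],cv2.ROTATE_180),alpha=1.5))
c=cams.camera('side');cv2.imwrite('pics/d14.png',c['color'])
E
```

```text
up in tool [-0.13866335 -0.49661495  0.85682324]
```

View pics/w14.png

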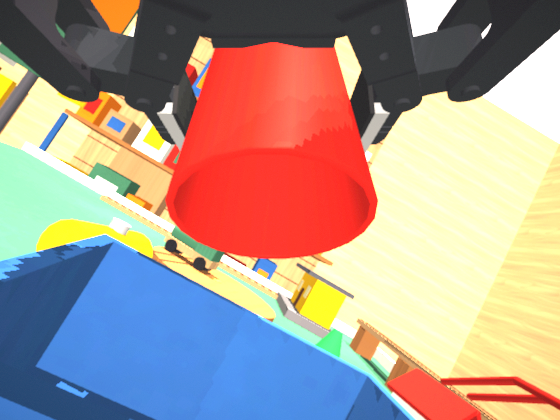

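View pics/d14.png

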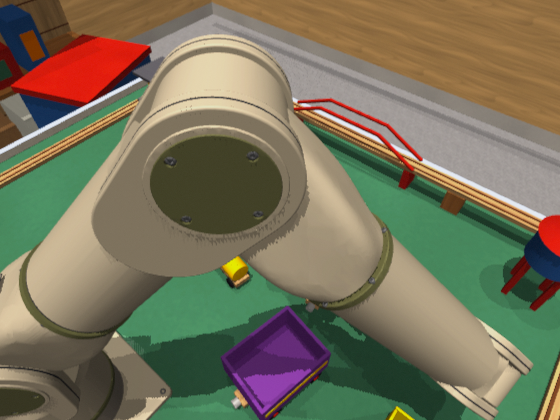

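```bash
python3 -m handwheel '0 0 15 0 0 0 45; 0 0 -15 0 0 0 45; 0 0 15 0 0 0 45; 0 0 -15 0 0 0 45; 0 8 15 0.1 0 0 45; 0 -8 -15 -0.1 0 0 45; 0 0 0 0 0 0 45;0 0 0 0 0 0 45'; python3 tl.py 15;
```

```text
clock: 16.25
position: [0.4577, -0.1275, 0.1597]
ee_rot: [-0.24, -0.114, 0.632, 0.728]
ft_force: [-0.3, -0.1, -0.8]
grip_width: 0.768
tilt 141.93546546167357 g [ 0.45  -0.171  0.166] lip-wagon [-44.  29. 108.] q [ 0.7   0.76  0.15  1.68 -1.03  1.92 -1.57]
```

View pics/s15.png

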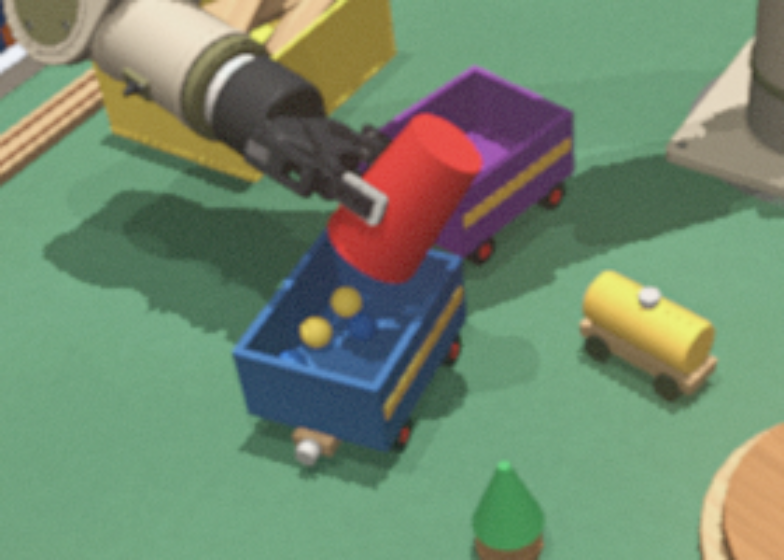

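```bash
python3 -m handwheel '-2 -6 11 0 0 0 45; -3 -12 21 0 0 0 45; -4 -12 21 0 0 0 45; -4 -12 21 0 0 0 45; -3 -9 15 0 0 0 45; 0 0 0 0 0 0 45'; python3 tl.py 16; python3 - <<'E'
from plan import *
c=cams.camera('wrist');cv2.imwrite('pics/w16.png',cv2.rotate(c['color'],cv2.ROTATE_180))
E
```

```text
clock: 16.9
position: [0.4573, -0.1296, 0.2664]
ee_rot: [-0.243, -0.114, 0.632, 0.727]
ft_force: [0.1, -0.6, -1.4]
grip_width: 0.767
tilt 141.61148282661702 g [ 0.45  -0.173  0.273] lip-wagon [-44.  26. 215.] q [ 0.71  0.59  0.15  1.68 -1.06  2.   -1.73]
```

View pics/s16.png

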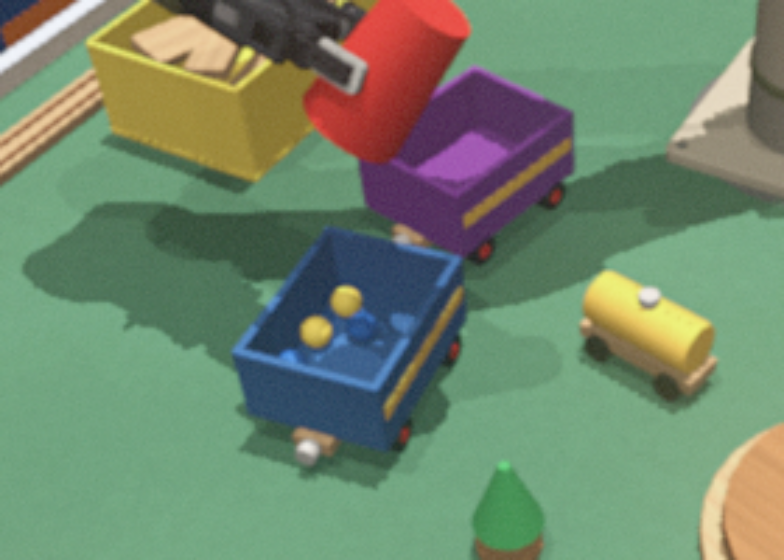

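View pics/w16.png

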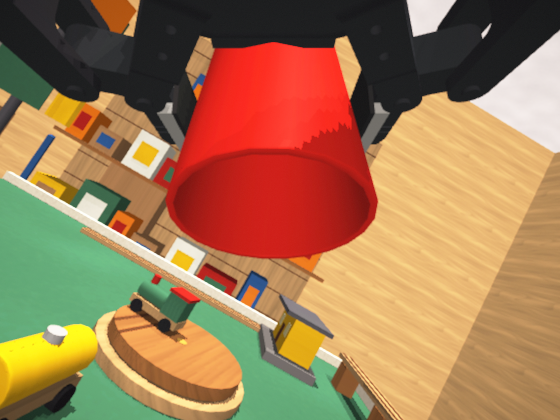

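```bash
python3 - <<'E'
from plan import *
c=cams.camera('scene');im=c['color'];cv2.imwrite('pics/s17.png',cv2.resize(im[140:250,130:250],None,fx=5,fy=5,interpolation=cv2.INTER_CUBIC))
for b in ('ball1','ball2'):
    for r in cams.recognise('scene',b): print(b,round(r['conf'],2),np.round(r['box']))
E
```

```text
ball1 0.5 [186. 180.  11.  14.]
ball1 0.46 [181. 171.   9.   9.]
ball2 0.5 [186. 180.  11.  14.]
ball2 0.46 [181. 171.   9.   9.]
```

View pics/s17.png

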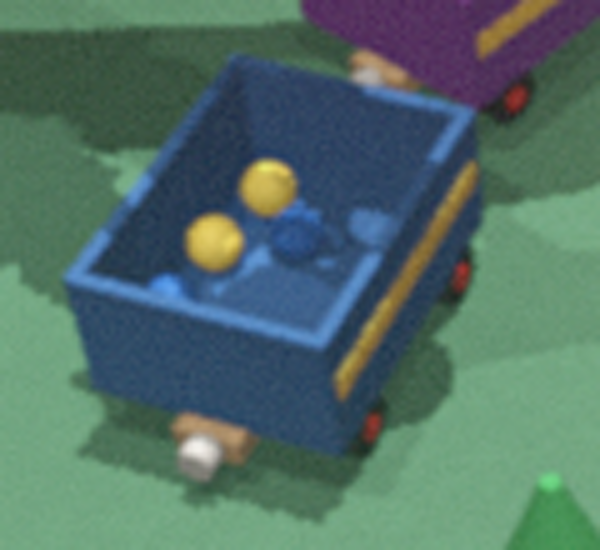

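```bash
python3 -m handwheel '0 0 0 -0.08 0 0 45; 0 0 0 -0.14 0 0 45; 0 0 0 -0.14 0 0 45; 0 0 0 -0.14 0 0 45; 0 0 0 -0.14 0 0 45; 0 0 0 -0.14 0 0 45; 0 0 0 -0.14 0 0 45; 0 0 0 -0.14 0 0 45' >/dev/null;  python3 tl.py 18; python3 - <<'E'
from plan import *
rows(np.array([.457,-.13,.266]),toolR(80,16),10)
E
```

```text
tilt 86.9221227373593 g [ 0.449 -0.172  0.269] lip-wagon [ -1.   6. 234.] q [ 0.83  0.6  -0.    1.67 -1.02  1.95 -0.7 ]
total rot [-1.543 -0.113  0.107] dp world mm [-0.1 -0.9  3.3] in tool now [-1.4 -3.1 -0.1]
[-0.1 -0.3 -0. ] [-0.1543 -0.0113  0.0107]
[-0.1 -0.3 -0.1] [-0.1543 -0.0113  0.0107]
[-0.1 -0.3 -0.1] [-0.1543 -0.0113  0.0107]
[-0.2 -0.3 -0.1] [-0.1543 -0.0113  0.0107]
[-0.2 -0.2 -0.2] [-0.1543 -0.0113  0.0107]
[-0.2 -0.2 -0.2] [-0.1543 -0.0113  0.0107]
[-0.2 -0.2 -0.2] [-0.1543 -0.0113  0.0107]
[-0.2 -0.1 -0.3] [-0.1543 -0.0113  0.0107]
[-0.2 -0.1 -0.3] [-0.1543 -0.0113  0.0107]
[-0.2 -0.  -0.3] [-0.1543 -0.0113  0.0107]
```

View pics/s18.png

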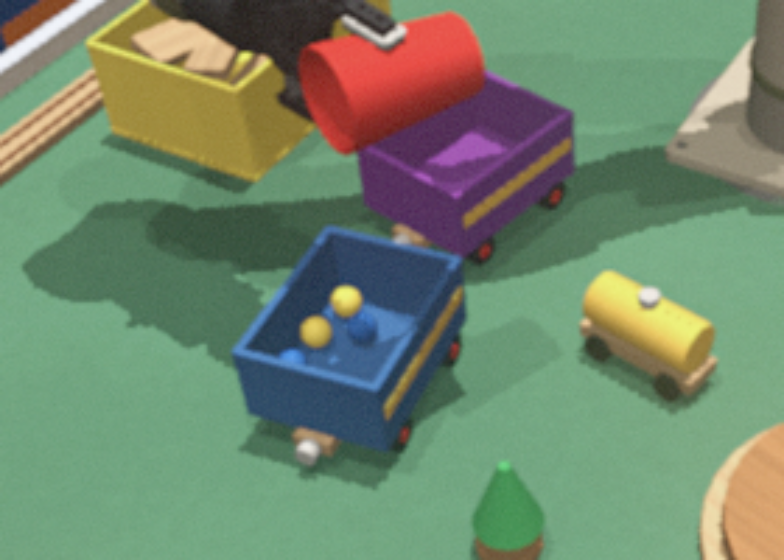

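```bash
python3 -m handwheel '0 0 0 -0.14 -0.01 0.01 45; 0 0 0 -0.14 -0.01 0.01 45; 0 0 0 -0.14 -0.01 0.01 45; 0 0 0 -0.14 -0.01 0.01 45; 0 0 0 -0.14 -0.01 0.01 45; 0 0 0 -0.14 -0.01 0.01 45; 0 0 0 -0.14 -0.01 0.01 45; 0 0 0 -0.14 -0.01 0.01 45' >/dev/null; python3 -m handwheel '0 0 0 -0.14 -0.01 0.01 45; 0 0 0 -0.14 -0.01 0.01 45;0 0 0 -0.14 -0.01 0.01 45' ;python3 log.py; python3 - <<'E'
from plan import *
Rm=toolR(80,16)
rows(np.array([.5165,.195,.25])+.0443*Rm[:,0],Rm,12)
E
```

```text
clock: 19.1
position: [0.4571, -0.129, 0.2629]
ee_rot: [0.76, 0.635, -0.111, 0.084]
ft_force: [0.2, 0.4, -1.8]
grip_width: 0.772
19.1 q [ 0.972  0.524 -0.206  1.664 -0.89   1.827  0.742] p [ 0.4571 -0.129   0.2629]
[[ 0.169  0.984 -0.062]
 [ 0.946 -0.179 -0.269]
 [-0.276 -0.014 -0.961]] F [ 0.2  0.4 -1.8] 0.772
total rot [-0.015  0.    -0.002] dp world mm [ 66.8 365.9 -25.1] in tool now [364.5   0.4 -78.5]
[30.4  0.  -6.5] [-0.0012  0.     -0.0002]
[30.4  0.  -6.5] [-0.0012  0.     -0.0002]
[30.4  0.1 -6.5] [-0.0012  0.     -0.0002]
[30.4  0.1 -6.5] [-0.0012  0.     -0.0002]
[30.4  0.1 -6.5] [-0.0012  0.     -0.0002]
[30.4  0.1 -6.5] [-0.0012  0.     -0.0002]
[30.4  0.1 -6.5] [-0.0012  0.     -0.0002]
[30.4  0.1 -6.5] [-0.0012  0.     -0.0002]
[30.4  0.1 -6.5] [-0.0012  0.     -0.0002]
[30.4  0.1 -6.5] [-0.0012  0.     -0.0002]
[30.4  0.2 -6.5] [-0.0012  0.     -0.0002]
[30.4  0.2 -6.5] [-0.0012  0.     -0.0002]
```

```bash
python3 -m handwheel '15 0 -3 -0.01 0 0 45; 30 0 -6 0 0 0 45; 40 0 -8 0 0 0 45; 40 0 -8 0 0 0 45; 40 0 -8 0 0 0 45; 40 0 -8 0 0 0 45; 30 0 -6 0 0 0 45; 15 0 -3 0 0 0 45';python3 - <<'E'
from plan import *
c=cams.camera('side');cv2.imwrite('pics/d19.png',c['color'])
for r in cams.recognise('side','ball1'): print(round(r['conf'],2),np.round(r['box']))
E
```

```text
clock: 19.9
position: [0.5008, 0.125, 0.2421]
ee_rot: [0.758, 0.637, -0.11, 0.085]
ft_force: [0.2, -0.9, -0.4]
grip_width: 0.768
0.65 [323. 270.  13.  15.]
0.62 [341. 244.  10.  15.]
0.61 [329. 287.  13.   2.]
0.41 [338. 272.  10.  13.]
```

View pics/d19.png

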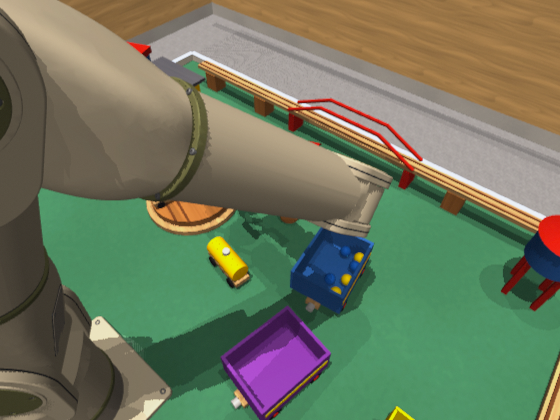

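```bash
python3 - <<'E'
import cv2
im=cv2.imread('pics/d19.png')[215:325,280:390];cv2.imwrite('pics/d19z.png',cv2.resize(im,None,fx=5,fy=5,interpolation=cv2.INTER_CUBIC))
E
```

```text
(no output)
```

View pics/d19z.png

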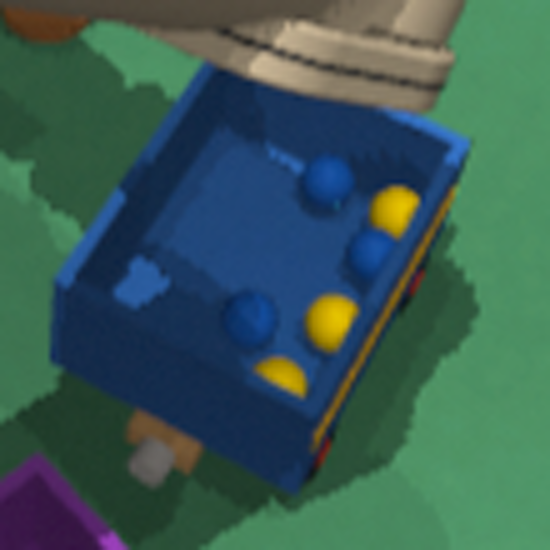

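All six balls are in the wagon: blue at (327,180), (372,253) and (250,320), yellow at (395,213), (330,323) and (282,378) in the zoomed crop. Now I'll go above the turntable and check the disc and engine.

```bash
python3 - <<'E'
from plan import *
Rm=toolR(80,16)
rows(np.array([.5236,.2361,.15]),Rm,1)
E
python3 cup.py 20 .493 .083 scene wrist
```

```text
total rot [-0.01  -0.     0.002] dp world mm [ 22.5 112.5 -92.3] in tool now [135.7   3.4  57.1]
[135.7   3.4  57.1] [-0.0098 -0.0004  0.002 ]
scene rim [0.4959 0.0825 0.0349] ztop 0.2987 n 353 in tool [0.0005 0.0035 0.152 ]
wrist rim [0.4968 0.0811 0.0348] ztop 0.2999 n 7635 in tool [-0.0006  0.0046  0.1523]
```

View pics/scene20.png

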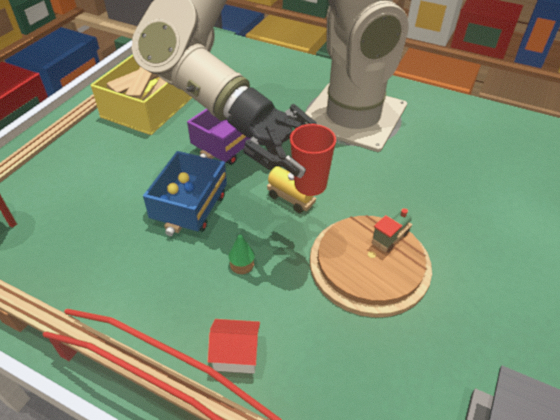

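View pics/wrist20.png

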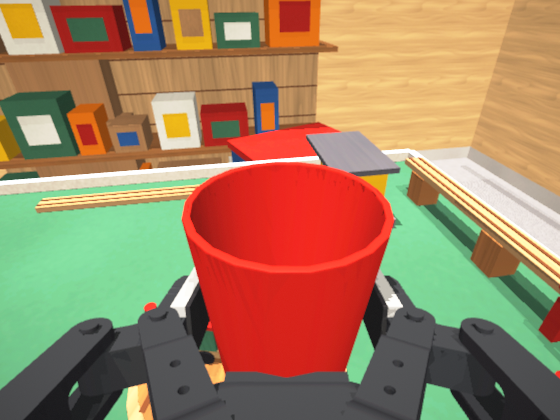

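```bash
python3 -m handwheel '12 1 -4 -0.01 0 0 45; 25 1 -7 0 0 0 45; 25 1 -7 0 0 0 45; 25 0 -7 0 0 0 45; 15 0 -4 0 0 0 45; 8 0 -2 0 0 0 45; 0 0 0 0 0 0 45'; python3 log.py; python3 - <<'E'
from plan import *
Rm=toolR(80,16)
rows(np.array([.5236,.2361,.1143]),Rm,1)
E
```

```text
clock: 20.8
position: [0.5252, 0.2337, 0.2421]
ee_rot: [0.759, 0.636, -0.105, 0.091]
ft_force: [1.1, -1.0, -1.5]
grip_width: 0.77
20.8 q [ 0.688  0.349 -0.591  2.035 -1.25   1.216  0.701] p [0.5252 0.2337 0.2421]
[[ 0.168  0.985 -0.045]
 [ 0.946 -0.174 -0.272]
 [-0.275  0.004 -0.961]] F [ 1.1 -1.  -1.5] 0.77
total rot [ 0.003 -0.    -0.001] dp world mm [  -1.6    2.4 -127.8] in tool now [ 37.2  -2.4 122.3]
[ 37.2  -2.4 122.3] [ 0.0034 -0.0002 -0.0014]
```

```bash
python3 -m handwheel '7 -1 24 0.003 0 0 45; 8 -1 26 0 0 0 45; 8 0 26 0 0 0 45; 7 0 24 0 0 0 45; 5 0 15 0 0 0 45; 2 0 7 0 0 0 45; 0 0 0 0 0 0 45'; python3 log.py; python3 cup.py 21 .517 .194 scene wrist; python3 - <<'E'
from plan import *
Rm=toolR(80,16)
rows(np.array([.5236,.2361,.0843]),Rm,1)
E
```

```text
clock: 21.5
position: [0.524, 0.2344, 0.1138]
ee_rot: [0.76, 0.635, -0.107, 0.089]
ft_force: [0.3, 0.3, -0.7]
grip_width: 0.77
21.5 q [ 0.646  0.617 -0.549  2.057 -1.236  1.08   0.945] p [0.524  0.2344 0.1138]
[[ 0.17   0.984 -0.049]
 [ 0.946 -0.177 -0.272]
 [-0.276 -0.001 -0.961]] F [ 0.3  0.3 -0.7] 0.77
scene rim [0.5178 0.1933 0.035 ] ztop 0.1704 n 314 in tool [-0.035   0.0012  0.0285]
wrist rim [0.519  0.1921 0.0348] ztop 0.1712 n 7851 in tool [-0.0359  0.0026  0.0288]
total rot [ 0.001  0.    -0.003] dp world mm [ -0.7   1.4 -30.7] in tool now [ 9.7 -1.  29.2]
[ 9.7 -1.  29.2] [ 0.0009  0.0004 -0.0028]
```

View pics/scene21.png

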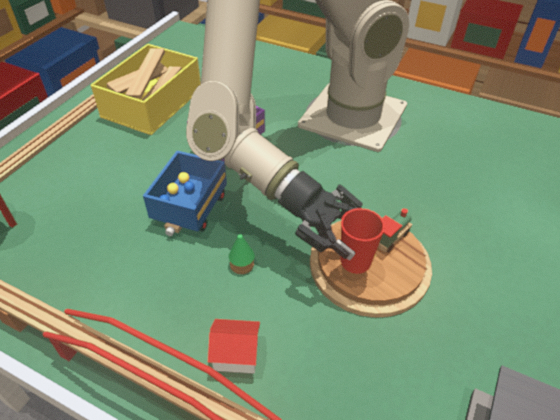

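View pics/wrist21.png

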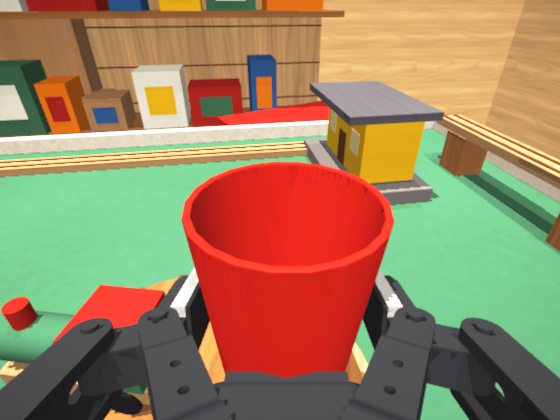

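```bash
python3 - <<'E'
from plan import *
o=manip.get_obs();W=R.from_quat(o['ee_rot']).as_matrix();tp=np.array(o['position'])
for n in('scene','wrist'):
    d=np.load(n+'21.npz');w=cloud(dict(depth=d['depth'],camera_matrix=d['K']),d['T']);t=(w-tp)@W
    m=(w[...,2]>.05)&(w[...,2]<.103)&(w[...,0]<.47)&(w[...,0]>.34)&(w[...,1]>.16)&(w[...,1]<.3)
    if n=='wrist': m&=(d['depth']>.19)
    hsv=cv2.cvtColor(d['color'],cv2.COLOR_BGR2HSV); m&=hsv[...,1]>90
    q=w[m];print(n,len(q),cv2.minAreaRect((q[:,:2]*1000).astype(np.float32)))
    tt=t[m];tt=tt[tt[:,0]<.06];print('tool y max',np.percentile(tt[:,1],[95,99,99.8]).round(3), q[:,2].max())
E
```

```text
scene 441 ((408.81854248046875, 229.55519104003906), (38.98450469970703, 87.2656478881836), 73.81533813476562)
tool y max [-0.071 -0.069 -0.068] 0.09919349896913177
wrist 62 ((381.67144775390625, 243.49398803710938), (38.77338790893555, 15.55345630645752), 19.68732452392578)
tool y max [-0.123 -0.122 -0.122] 0.0811375389048398
```

```bash
python3 -m handwheel '3 0 9 0 0 0 45; 3 0 9 0 0 0 45; 1 0 5 0 0 0 45; 1 0 3 0 0 0 45; 0 0 0 0 0 0 45'; python3 log.py; python3 -m handwheel '0 0 1 0 0 0 45; 0 0 1 0 0 0 45; 0 0 0 0 0 0 45';python3 cup.py 22 .517 .194 scene wrist
```

```text
clock: 22.1
position: [0.5238, 0.2356, 0.0868]
ee_rot: [0.759, 0.636, -0.107, 0.09]
ft_force: [0.5, 1.6, -0.9]
grip_width: 0.766
22.1 q [ 0.637  0.679 -0.539  2.049 -1.233  1.055  0.995] p [0.5238 0.2356 0.0868]
[[ 0.169  0.984 -0.048]
 [ 0.946 -0.176 -0.272]
 [-0.276  0.    -0.961]] F [ 0.5  1.6 -0.9] 0.766
clock: 22.4
position: [0.5238, 0.235, 0.0853]
ee_rot: [0.759, 0.636, -0.106, 0.09]
ft_force: [0.3, -0.5, -0.0]
grip_width: 0.767
scene rim [0.5175 0.194  0.035 ] ztop 0.1422 n 307 in tool [-0.0428  0.001   0.0012]
wrist rim [0.5188 0.1927 0.0348] ztop 0.1427 n 7879 in tool [-0.0438  0.0025  0.0015]
```

```bash
python3 -m handwheel '0 0 0.6 0 0 0 45; 0 0 0 0 0 0 45'; python3 -m handwheel '0 0 0.6 0 0 0 45; 0 0 0 0 0 0 45'; python3 cup.py 23 .517 .194 scene wrist
```

```text
clock: 22.7
position: [0.5238, 0.2348, 0.0847]
ee_rot: [0.759, 0.636, -0.107, 0.09]
ft_force: [-0.8, 0.7, -0.7]
grip_width: 0.769
clock: 22.9
position: [0.5238, 0.2348, 0.0843]
ee_rot: [0.759, 0.636, -0.106, 0.09]
ft_force: [-1.0, 0.2, -0.2]
grip_width: 0.769
scene rim [0.5175 0.1938 0.035 ] ztop 0.1413 n 298 in tool [-0.0431  0.001   0.0002]
wrist rim [0.5188 0.1925 0.0348] ztop 0.1417 n 7886 in tool [-0.0441  0.0025  0.0005]
```

```bash
python3 -m handwheel '0 0 0.5 0 0 0 45; 0 0 0 0 0 0 45'; python3 -m handwheel '0 0 0.5 0 0 0 45; 0 0 0 0 0 0 45'; python3 -m handwheel '0 0 0.4 0 0 0 45; 0 0 0 0 0 0 45'
```

```text
clock: 23.2
position: [0.5237, 0.2349, 0.0843]
ee_rot: [0.759, 0.636, -0.106, 0.09]
ft_force: [-0.1, -0.3, 4.7]
grip_width: 0.767
clock: 23.4
position: [0.5237, 0.235, 0.0842]
ee_rot: [0.759, 0.636, -0.106, 0.09]
ft_force: [-1.5, -0.1, 7.9]
grip_width: 0.764
clock: 23.6
position: [0.5237, 0.2351, 0.0842]
ee_rot: [0.759, 0.636, -0.105, 0.09]
ft_force: [-1.8, -0.2, 9.0]
grip_width: 0.768
```

The cup is standing on the disc, with 5–9 N of contact. I'll relax the pressure slightly and open slowly.

```bash
python3 -m handwheel '0 0 -0.7 0 0 0 45; 0 0 0 0 0 0 60; 0 0 0 0 0 0 67; 0 0 0 0 0 0 70; 0 0 0 0 0 0 74; 0 0 0 0 0 0 78; 0 0 0 0 0 0 78' 20; python3 log.py; python3 cup.py 24 .517 .194 scene wrist
```

```text
clock: 24.3
position: [0.5237, 0.2344, 0.0832]
ee_rot: [0.759, 0.636, -0.107, 0.09]
ft_force: [-0.2, 0.2, 0.5]
grip_width: 0.914
24.3 q [ 0.638  0.687 -0.536  2.048 -1.231  1.053  1.001] p [0.5237 0.2344 0.0832]
[[ 0.169  0.984 -0.048]
 [ 0.946 -0.176 -0.272]
 [-0.276  0.001 -0.961]] F [-0.2  0.2  0.5] 0.914
scene rim [0.5159 0.1935 0.035 ] ztop 0.1408 n 299 in tool [-0.0436 -0.0005 -0.0008]
wrist rim [0.5171 0.1922 0.0348] ztop 0.1411 n 8032 in tool [-0.0446  0.0009 -0.0005]
```

View pics/wrist24.png

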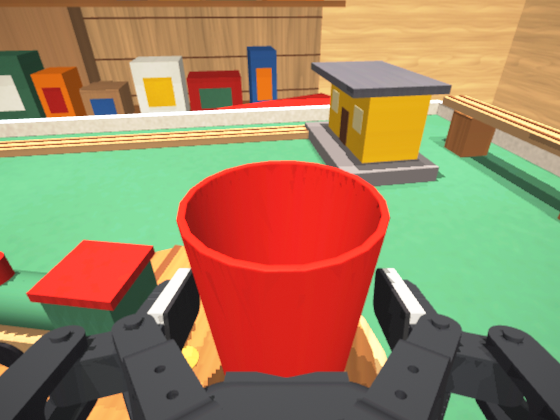

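```bash
python3 -m handwheel '-5 0 0 0 0 0 80; -12 0 0 0 0 0 80; -15 0 0 0 0 0 80; -18 0 0 0 0 0 80; -20 0 0 0 0 0 80; -20 0 0 0 0 0 80; -20 0 0 0 0 0 80; -20 0 0 0 0 0 80'; python3 -m handwheel '-20 0 -10 0 0 0 80; -20 0 -15 0 0 0 80; 0 0 -15 0 0 0 80; 0 0 0 0 0 0 80'; python3 cup.py 25 .516 .193 scene wrist side;python3 log.py
```

```text
clock: 25.2
position: [0.5014, 0.1093, 0.1197]
ee_rot: [0.76, 0.635, -0.107, 0.09]
ft_force: [0.4, 0.2, 0.6]
grip_width: 0.938
clock: 25.6
position: [0.4974, 0.084, 0.1704]
ee_rot: [0.759, 0.635, -0.106, 0.091]
ft_force: [-0.7, 0.3, -0.3]
grip_width: 0.933
scene rim [0.5158 0.1936 0.035 ] ztop 0.1409 n 293 in tool [ 0.1274 -0.0015  0.0407]
wrist rim [0.518  0.1917 0.0349] ztop 0.1423 n 1221 in tool [0.126  0.001  0.0411]
side no cup
25.75 q [ 0.826  0.515 -0.416  1.982 -1.044  1.386  0.851] p [0.4964 0.085  0.1684]
[[ 0.168  0.985 -0.048]
 [ 0.946 -0.175 -0.272]
 [-0.276  0.001 -0.961]] F [ 0.1 -0.2 -0.3] 0.938
```

View pics/wrist25.png

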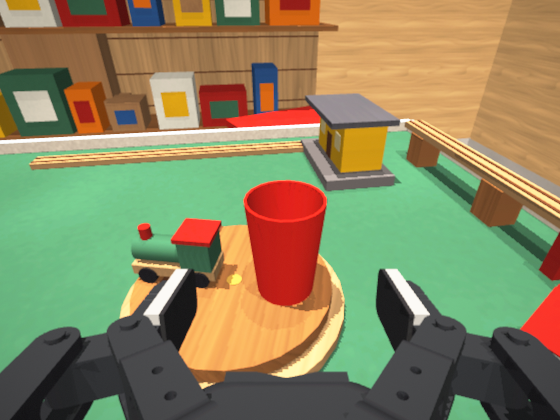

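View pics/scene25.png

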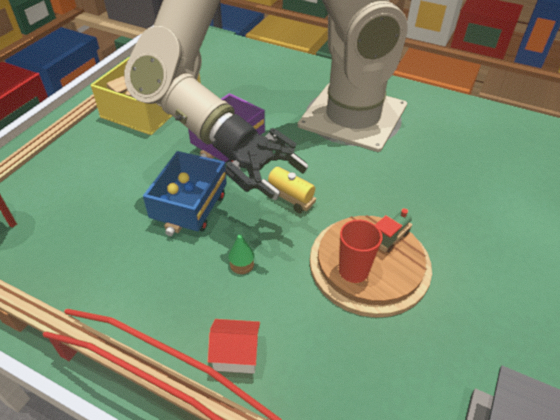

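The cup stands upright at (357,250) on the disc, with the engine standing at (392,230). I'll raise the arm clear and compare the bystanders' positions with the start.

```bash
python3 -m handwheel '-5 0 -15 0 0 0 80; -8 0 -25 0 0 0 80; -8 0 -25 0 0 0 80; -3 0 -10 0 0 0 80; 0 0 0 0 0 0 80;0 0 0 0 0 0 80'; python3 - <<'E'
from plan import *
for n in('scene','side'):
    c=cams.camera(n);cv2.imwrite(f'pics/{n}26.png',c['color']);w1=cloud(c,camT(c))
    d=np.load(n+'0.npz');w0=cloud(dict(depth=d['depth'],camera_matrix=d['K']),d['T'])
    for w,col,l in((w0,d['color'],'start'),(w1,c['color'],'now')):
        hsv=cv2.cvtColor(col,cv2.COLOR_BGR2HSV);H,S=hsv[...,0].astype(int),hsv[...,1];x,y,z=w[...,0],w[...,1],w[...,2]
        b=(H>100)&(H<125)&(S>120)&(abs(x-.49)<.12)&(abs(y+.2)<.1)&(z>.084)&(z<.096)
        f=lambda m:[np.round(v,1) for v in cv2.minAreaRect((w[m][:,:2]*1000).astype(np.float32))] if m.sum()>20 else None
        print(n,l,'wagon',f(b));
        for t,(a,r) in dict(tanker=((.37,-.01),.09),tree=((.58,-.015),.05),house=((.755,.075),.07)).items():
            print('  ',t,np.nanmedian(w[(np.hypot(x-a[0],y-a[1])<r)&(z>.012)&(z<.1)],axis=0).round(4),end='')
        print()
E
```

```text
clock: 26.35
position: [0.496, 0.0824, 0.2464]
ee_rot: [0.759, 0.636, -0.107, 0.089]
ft_force: [0.4, -0.2, -0.3]
grip_width: 0.937
scene start wagon [array([ 492.6, -198. ]), array([156.1, 118.2]), np.float64(8.6)]
   tanker [ 0.3803 -0.0029  0.0535]   tree [ 0.5867 -0.0107  0.0483]   house [0.7678 0.0765 0.0653]
scene now wagon [array([ 493. , -198.2]), array([156.8, 117.8]), np.float64(7.7)]
   tanker [ 0.3805 -0.003   0.0536]   tree [ 0.5868 -0.0107  0.0484]   house [0.7677 0.0765 0.0653]
side start wagon [array([ 492.3, -198. ]), array([153.9, 116. ]), np.float64(8.0)]
   tanker [ 0.3584 -0.0236  0.0625]   tree [ 0.568  -0.0243  0.0502]   house [0.7341 0.0624 0.0617]
side now wagon [array([ 476.6, -200.3]), array([121.8, 115.9]), np.float64(8.1)]
   tanker [ 0.3585 -0.0233  0.0628]   tree [nan nan nan]   house [0.7562 0.0556 0.08  ]
  return np.nanmean(a, axis, out=out, keepdims=keepdims)
```

View pics/side26.png

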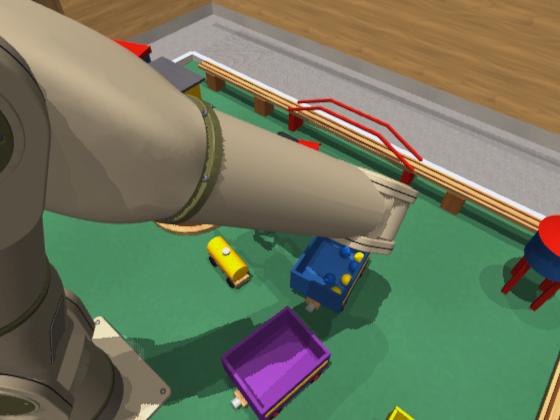

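View pics/scene26.png

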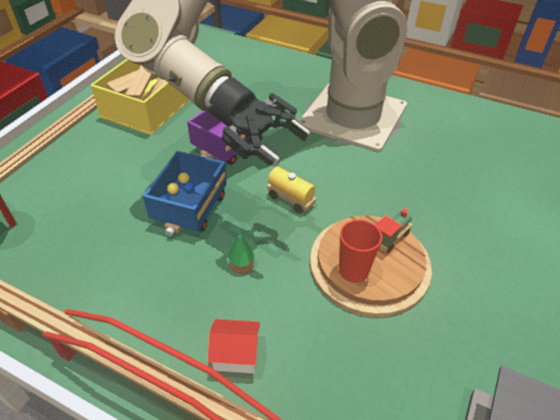

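The scene camera shows the wagon, tanker, tree and house unmoved within 1 mm. The side view differs only where the arm hides things. The cup is upright, the engine is standing and the arm is clear, so I'll hand in.

```bash
python3 -c "
from workcell import hand_in
print(hand_in())"
```

```text
the job is handed in; nothing more can be done
None
```

I lifted the red cup off the turntable, poured all six balls into the blue wagon, stood the empty cup back on the disc and handed the job in at about 26.5 s of the 61 s.

**Last checks**
- **Balls:** the side camera showed three blue and three yellow balls in the wagon before I put the cup back.
- **Cup:** it stands upright at about (0.516, 0.193) with its rim at 0.141 m, as at the start. Its foot reaches about 86 mm from the disc centre, inside the 105 mm edge. I opened the fingers only after feeling 5–9 N of contact.
- **Other toys:** the scene camera showed the wagon, tanker, tree and house within about 1 mm of where they began. The engine is still standing on the disc.

**What disagreed or went wrong**
- **Fingertip position:** by both depth cameras the real fingertips sit about 30–40 mm behind the reported TCP. My first grip therefore pinched only the near side of the cup and moved it about 5 mm. I reopened, went deeper and gripped it properly at 66 mm opening.
- **Pouring:** at about 106° of tilt only four balls showed in the wagon. I tilted to 142° and shook the cup, and the side camera then showed all six.
- **Final side view:** it was partly blocked by the arm, so the tree, house and wagon could not be fully confirmed from that camera.

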